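# Tip degreased bangles into the sunken basket of an ultrasonic cleaner

### The arm

A 6-joint arm with a two-finger parallel gripper is mounted at the origin on a cart in front of the work surface, level with it; the furniture and walls round the work are solid. World frame = base frame: x ahead of the robot, y to its left, z up, the work surface at z = 0. Lengths are in m, angles in rad, forces in N, time in s.
With the tool pointing down it reaches from about 0.25 to 0.725 m from the base axis. Payload 4 kg.
Tool frame: the origin (TCP) lies at the very end of the fingers, on their centre line; the grasp point (between the pads) lies 19 mm behind it; x points along the fingers, z is the direction in which the jaws open and shut, and the axes are right-handed (so a half turn about x gives the same grasp; the last joint's range is limited). The gripper opens to 85 mm and grips with 20 to 120 N. Pads are 22 mm wide; open, the fingers measure 114 mm over their backs; the gripper's body (76 mm by 85 mm) begins 54 mm behind the grasp point. The pads swing forward as they close: fully open they stand 13 mm farther back than shut.
Start: joints at [1.178, 0.241, 0.005, 1.335, 0, 1.571], TCP at [0.191, 0.462, 0.231] pointing down, gripper open.
Joint ranges: [-2.72, 2.72], [-1.05, 1.87], [-1.09, 1.28], [-1.99, 2.15], [-1.42, 1.44], [-3.14, 3.14]. Speed limits (rad/s): [2.79, 2.79, 3.14, 3.14, 3.14, 3.14].

### API

Orientations are given as a unit quaternion [x, y, z, w].
In Python, from workcell import bot gives the robot as it stands.
- The arm moves only by the tool step_arm, never from a script. Its argument "series" is a list of rows, each an object of numbers: "x", "y", "z": the shift along the world's x, y, z in cm; "twist": the turn about the world's z in degrees; "jaw": the finger opening in cm, from 0 to 8.54. In form: [{"x": .., "y": .., "z": .., "twist": .., "jaw": ..}, ...]. A call has 1 to 10 rows; each row is the pose to reach, as a shift and turn from the pose measured when the call began; what a row does not reach only later rows make up. A row lasts 1/12 s, in which the tool goes at most 41.7 mm and 7.16 degrees, less where a joint would pass 70% of its speed; a pose out of reach is approached as far as the arm can. A call with a gripper value outside its range is refused whole. The fingers move at their own pace and stop on an object; the grip force is fixed at half the most. Time passes only in rows, so rows that repeat a pose let the fingers close. It gives the time, the measured TCP pose, the force and the opening at its end, in the units of the state.
- bot.get_obs(): the state, without advancing time (a new reading comes with each control period).
- bot.camera(name): name is "scene" or "top" or "wrist"; returns (picture, depth): 480x640x3 uint8, red, green, blue; 480x640 float32, m along the optical axis (not along the pixel's ray), 0 where there is no reading.
- bot.camera_info(name): a dict with "camera_matrix" (3x3 intrinsics, pixels), "R" (3x3) and "t" (3): a world point X has camera coordinates R X + t; the wrist camera has in their place "mount" (4x4, takes a point from camera to tool coordinates, whose origin is the TCP and whose axes are the tool frame's). Camera axes: x right, y down, z forward; pixel columns grow to the right and rows downward; lengths in m; the calibration is good to about 2 mm. The wrist camera is an equidistant fisheye: a pixel r from the principal point sees the ray r / f radians off the axis. A picture is of the moment at which its call begins: read the wrist's pose just before it. camera_info takes no time and is no camera call.
- bot.job_done(): hands the job in, once; it reports no verdict.
The state is a dict: "clock": time; "joint_pos": joint angles; "joint_vel": joint speeds; "tau": joint torques, N m; "eef_pos": TCP position; "tool_rot": TCP orientation; "ft_force": force on the tool from outside, world axes, zero at the start; "ft_torque": the same for the moment, N m; "grip_width": finger opening in m.
Only numpy, scipy, OpenCV 4.12 (cv2) and the standard library are available. Lean on these libraries where they do the work, as an engineer would, in place of code of your own. Each camera call takes 0.05 s, during which the arm holds its last target.

### The job

Load the ultrasonic cleaner: lift the long-handled round pan by its handle, angle it over the cleaner until its front lip (opposite the handle) dips well below the raised rim while both bangles still lie in the pan, and only then tip them into the sunken basket; the bangles are degreased and dent easily, so never touch them with the fingers or let them fall from above the cleaner. Put the empty pan back down, right way up, where it stood, and shut the cleaner's lid fully, leaving the wax block, pen pot, pliers and wooden ring clamp where they are.

Things in the scene. Friction and masses are not known exactly. Their poses are not given: they have to be found in the camera images.
- cleaner: white bench-top ultrasonic cleaner, fixed: casing 160 (x) x 188 (y) mm, 110 high; in its top a tank opening 120 (x) x 142 (y) mm ringed by a raised steel rim 6 mm thick, its top 120 mm above the bench. Origin: centre of the underside; +x points away from the control panel to the hinge side, where the lid stands open; z up
- rim (a point): centre of the tank opening at the level of the rim's top edge (120 mm above the bench); axes as the cleaner's
- basket (a point): centre of the floor of the sunken wire basket, 58 mm below the rim's top edge (62 mm above the bench); the basket fills the opening, 120 (x) x 142 (y) mm; axes as the cleaner's
- lid (a joint): angle of the cleaner's lid: 0 = shut, on the rim; starts open near 2 rad, leaning back; range 0 to 2.2. In the cleaner's frame the hinge line is at x = 84, z = 123 mm, along y; a point r mm out along the lid is at x = 84 - r cos(angle), z = 123 + r sin(angle). Stiff hinge: the lid stays where it is left and yields to 1 to 3 N at its free edge
- lid_edge (a point): middle of the free edge of the lid, 156 mm from the hinge line, at half the lid's thickness; the lid is 9 mm thick, 168 mm wide, with a clear window, and a finger tab 60 mm wide stands 8 mm beyond this edge; a thin skirt under it hangs 11 mm down outside the rim. Shut, its upper face is 132 mm above the bench
- pan: round aluminium pan with a straight black handle, loose, 120 to 200 g: flat floor 74 mm across, wall 2.5 mm thick rising at 52 degrees from the floor to a rim 121 mm across, 32 mm high. Origin: centre of the underside; +x points from the handle to the front lip; z up. It stands to the left or the right of the cleaner, its handle roughly towards the robot
- pan_lip (a point): front point of the pan's rim, opposite the handle (x = 60, z = 32 mm in the pan's frame)
- pan_grip (a point): middle of the pan's handle (x = -93, y = 0, z = 36 mm in the pan's frame), where to grip it; the handle is 13 mm wide across (pan's y), 20 mm deep, 80 mm long, along the pan's x axis, rising away from the pan at 0.26 rad
- pan_mid (a point): centre of the pan's hollow, 15 mm above the underside. The pan is polished: bangles in it slide at 11 to 17 degrees, come to rest against the wall and stay there up to about 40 degrees of tip; the last one leaves over the lip at 75 to 85 degrees
- bangle_1: plain copper bangle blank: ring 62 mm outside, 52 mm inside, 6 mm thick, 20 to 45 g; the lower of the pair that starts stacked in the pan; origin: centre of its underside, z along its axis
- bangle_2: the second bangle, same ring, lying on the first
- wax_block: green wax block 50 x 90 x 24 mm lying on the other side of the cleaner from the pan, not to be moved; origin: centre of the underside
- pen_pot: yellow pen pot, 79 mm across, 152 mm high with its pens, standing behind the cleaner to the left, not to be moved; origin: centre of the underside
- pliers: pliers 49 x 170 x 14 mm lying behind the cleaner, not to be moved; origin: centre of the underside, long axis y
- ring_clamp: wooden ring clamp 31 x 145 x 24 mm lying behind the cleaner to the right, not to be moved; origin: centre of the underside, long axis y
Not all that is in view belongs to the job. What is shaped like the bangle_2 but blue or red is not meant.

How it is judged:
On the way, in this order (a step that is already met when the one before it is completed fails the run):
1. the pan's front lip is at least 10 mm below the rim's top edge, inside the tank opening, with both bangles still in the pan (z of pan_lip in the frame of rim below -0.01 m and x of pan_lip in the frame of rim between -0.06 and 0.06 m and y of pan_lip in the frame of rim between -0.071 and 0.071 m and distance between each of bangle_1, bangle_2 and pan_mid below 0.045 m), for 0.1 s.
2. both bangles are in the sunken basket (z of each of bangle_1, bangle_2 in the frame of rim below -0.02 m and x of bangle_1 in the frame of rim between -0.06 and 0.06 m and y of bangle_1 in the frame of rim between -0.071 and 0.071 m and x of bangle_2 in the frame of rim between -0.06 and 0.06 m and y of bangle_2 in the frame of rim between -0.071 and 0.071 m), for 0.2 s.
At the end, for the whole second after the job is handed in: both bangles lie in the basket, each centre at least 20 mm below the rim's top edge; the lid is shut to within 0.05 rad; the pan stands upright on the bench (tilt under 0.1 rad) within 80 mm of where it started; everything is at rest (all of step 2 and value of joint lid below 0.05 rad and distance of pan from where it was at the start of the episode below 0.08 m and angle between pan's own z axis and vertical below 0.1 rad and height (world z) of pan below 0.01 m and linear speed of each of pan, bangle_1, bangle_2 below 0.02 m/s); the robot touches nothing.
It fails at once if a bangle is touched by the fingers (contact force between any of bangle_1, bangle_2 and the fingers above 0.5 N).
It fails at once if a bangle falls from above the cleaner: it has left the pan (its centre over 90 mm from the pan's hollow) while still more than 30 mm above the rim ((distance between bangle_1 and pan_mid above 0.09 m and height (world z) of bangle_1 above 0.15 m) or (distance between bangle_2 and pan_mid above 0.09 m and height (world z) of bangle_2 above 0.15 m)).
It fails at once if the wax block, pen pot, pliers or ring clamp is moved more than 30 mm (distance of any of wax_block, pen_pot, pliers, ring_clamp from where it was at the start of the episode above 0.03 m).
It also fails if it takes over 72 s, if anything falls off the work surface, if the arm or the gripper's body presses on something with over 40 N, if the wrist force passes 120 N, or if a joint passes its speed limit or range.

## Working session

There is one attempt and no reset: what is moved stays moved. The work goes in short steps, Python scripts to look and compute and a tool call to move; the robot and the scene stay as the last step left them, time stands still between calls to the robot, and variables do not carry over. Pictures are saved under pics/ and viewed, and the job is handed in when it is done.

Besides the shell and the picture viewer there is one more tool, called in YAML: its name, and indented under it one key for each argument. step_arm: Moves the arm, as the interface text tells. Its arguments: {"type":"object","properties":{"series":{"type":"array","items":{"type":"object","properties":{"x":{"type":"number"},"y":{"type":"number"},"z":{"type":"number"},"twist":{"type":"number"},"jaw":{"type":"number"}}}}},"required":["series"]}

```bash
ls; mkdir -p pics; cat > h.py <<'E'
import numpy as np, cv2
from workcell import bot
def cap(n,name):
    im,d=bot.camera(n); np.savez('pics/'+name+'.npz',im=im,d=d)
    cv2.imwrite('pics/'+name+'.png',im[:,:,::-1]); return im,d
def pts(n,d):
    c=bot.camera_info(n);K=np.array(c['camera_matrix']);R=np.array(c['R']);t=np.array(c['t'])
    v,u=np.mgrid[0:480,0:640]
    P=np.stack([(u-K[0,2])/K[0,0]*d,(v-K[1,2])/K[1,1]*d,d],-1)
    W=(P-t)@R; W[d==0]=np.nan; return W
def st():
    o=bot.get_obs(); print({k:np.round(o[k],3).tolist() for k in ('clock','joint_pos','eef_pos','tool_rot','ft_force','ft_torque','grip_width')})
E
python3 - <<'E'
from h import *
st()
for n in('scene','top'):
    cap(n,n+'0'); c=bot.camera_info(n); print(n,np.round(c['camera_matrix'],1).tolist(),np.round(c['R'],3).tolist(),np.round(c['t'],3).tolist())
E
```

```text
pics
{'clock': 0.0, 'joint_pos': [1.178, 0.241, 0.004, 1.335, -0.0, 1.571], 'eef_pos': [0.191, 0.461, 0.23], 'tool_rot': [-0.393, 0.589, 0.392, 0.587], 'ft_force': [-0.062, -0.225, 0.114], 'ft_torque': [-0.04, 0.033, 0.009], 'grip_width': 0.085}
scene [[491.7, 0.0, 324.9], [0.0, 491.7, 238.3], [0.0, 0.0, 1.0]] [[0.754, -0.657, 0.013], [-0.49, -0.574, -0.656], [0.439, 0.488, -0.754]] [-0.364, 0.342, 0.901]
top [[618.3, 0.0, 312.6], [0.0, 618.3, 233.2], [0.0, 0.0, 1.0]] [[-0.028, -1.0, 0.011], [-0.986, 0.026, -0.165], [0.165, -0.015, -0.986]] [0.016, 0.538, 1.577]
```

View pics/scene0.png

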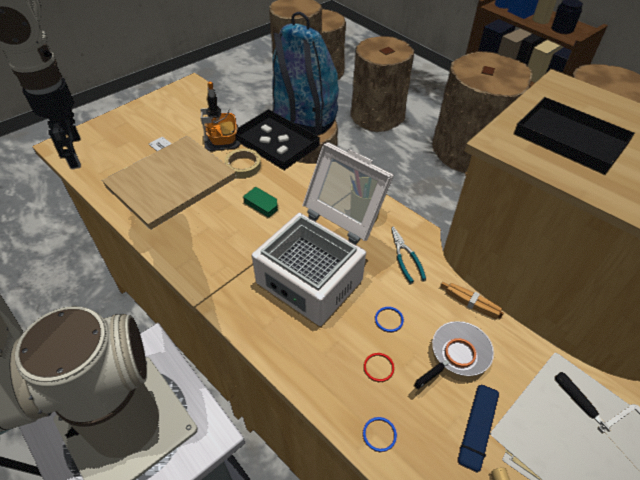

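View pics/top0.png

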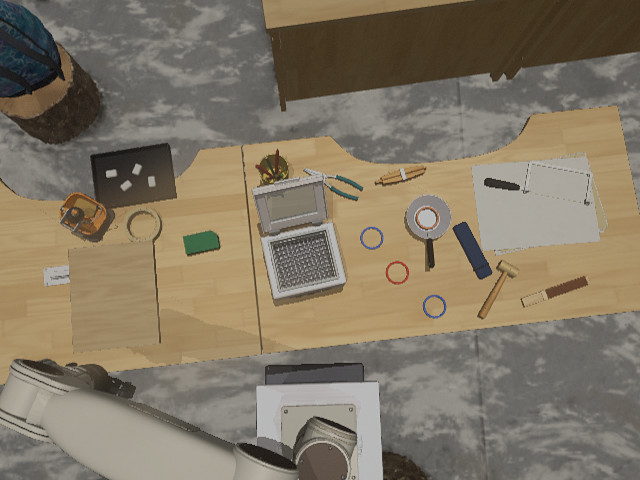

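```bash
python3 - <<'E'
from h import *
z=np.load('pics/top0.npz');d=z['d'];im=z['im'];W=pts('top',d)
def fit(mask,l):
    m=mask.astype(np.uint8); P=W[mask]; P=P[~np.isnan(P).any(1)]
    r=cv2.minAreaRect((P[:,:2]*1000).astype(np.float32)); print(l,len(P),'c',np.round(r[0],1),'sz',np.round(r[1],1),'ang',round(r[2],1),'z',np.round(np.percentile(P[:,2],[2,50,98])*1000,1))
    return P
v,u=np.mgrid[0:480,0:640]
Z=W[...,2]
box=lambda a,b,c,e:(u>a)&(u<b)&(v>c)&(v<e)
print('bench',np.nanmedian(Z[box(350,400,290,320)]))
# pan rim: points high in pan window
w=box(395,460,185,250)
P=fit(w&(Z>0.012),'pan')
P=fit(w&(Z>0.028),'panrim')
c,r=cv2.minEnclosingCircle((P[:,:2]*1000).astype(np.float32));print(c,r)
hsv=cv2.cvtColor(im,cv2.COLOR_RGB2HSV)
h=box(415,445,240,275)&(hsv[...,2]<70)
P=fit(h,'handle')
vx=cv2.fitLine((P[:,:2]*1000).astype(np.float32),cv2.DIST_L2,0,.01,.01).ravel();print('hline',vx, np.degrees(np.arctan2(vx[1],vx[0])))
for k in np.linspace(P[:,0].min(),P[:,0].max()-.01,6):
    q=P[(P[:,0]>=k)&(P[:,0]<k+.012)]; print(np.round(np.median(q,0)*1000,1), len(q))
w=box(255,350,215,305)
P=fit(w&(Z>0.112)&(Z<.127),'rim');P=fit(w&(Z>0.1)&(Z<.127),'case')
P=fit(box(240,335,165,240)&(Z>.135),'lid')
i=np.argsort(P[:,2])[::-1][:60]; print('lid top',np.round(np.median(P[i],0)*1000,1),np.round(P[i].min(0)*1000),np.round(P[i].max(0)*1000))
f=w&(Z<.075)&(Z>.05);fit(f,'basket')
copper=box(405,450,200,240)&(hsv[...,1]>90); fit(copper,'bangle')
s=np.load('pics/scene0.npz');Ws=pts('scene',s['d']);
E
```

```text
bench 1.0302840336254523e-05
pan 1046 c [ 573.9 -311.3] sz [193.8 119.9] ang 31.5 z [12.4 22.7 43. ]
panrim 334 c [ 571.5 -303.6] sz [118.2 132.4] ang 49.8 z [28.2 32.5 46.1]
(561.4645385742188, -310.91192626953125) 75.23419189453125
handle 151 c [ 474.9 -305.5] sz [14.3 71.1] ang 89.2 z [ 3.6 46.1 59.6]
hline [ 9.9976814e-01 -2.1531938e-02  4.7588394e+02 -3.0458240e+02] -1.2337844
[ 445.2 -303.1   54.4] 21
[ 458.3 -304.    51.9] 29
[ 470.4 -304.3   48.9] 25
[ 482.6 -304.6   46.2] 26
[ 494.1 -303.7   42.5] 25
[ 505.  -304.9   38.1] 22
rim 1018 c [466.9  29.5] sz [171.2 185.1] ang 10.9 z [112.2 117.2 126.4]
case 2245 c [466.6  29.2] sz [172.8 187.9] ang 11.2 z [101.3 111.2 125.5]
lid 3078 c [624.1  60.9] sz [173.2 167.7] ang 11.6 z [138.  201.9 262.5]
lid top [622.6  56.1 264.1] [595. -16. 263.] [634. 131. 270.]
basket 2191 c [448.4  27.2] sz [146.5 180.5] ang 11.6 z [50.5 57.  69.6]
bangle 366 c [ 572.  -312.1] sz [119.6 114. ] ang 86.8 z [-7.2  2.  22.1]
```

```bash
python3 - <<'E'
import cv2
a=cv2.imread('pics/top0.png');cv2.imwrite('pics/crop0.png',cv2.resize(a[150:310,240:500],None,fx=3,fy=3,interpolation=cv2.INTER_CUBIC))
E
```

```text
(no output)
```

View pics/crop0.png

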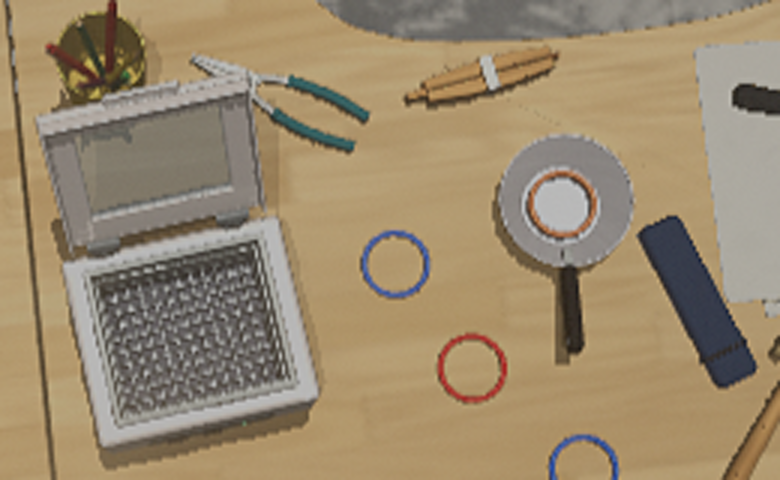

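```bash
cat >> h.py <<'E'
def ray(n,uv,z):
    c=bot.camera_info(n);K=np.array(c['camera_matrix']);R=np.array(c['R']);t=np.array(c['t'])
    uv=np.atleast_2d(np.asarray(uv,float)); r=np.c_[(uv[:,0]-K[0,2])/K[0,0],(uv[:,1]-K[1,2])/K[1,1],np.ones(len(uv))]@R
    o=-R.T@t; s=(z-o[2])/r[:,2]; return o+r*s[:,None]
E
python3 - <<'E'
from h import *
z=np.load('pics/top0.npz');im=z['im'];d=z['d']
hsv=cv2.cvtColor(im,cv2.COLOR_RGB2HSV)
def big(m,win):
    mm=np.zeros(m.shape,np.uint8);a,b,c,e=win;mm[c:e,a:b]=m[c:e,a:b]
    cs=cv2.findContours(mm,cv2.RETR_EXTERNAL,cv2.CHAIN_APPROX_NONE)[0];return max(cs,key=cv2.contourArea)[:,0]
# pan: grey low sat
win=(390,465,180,262)
c=big((hsv[...,1]<70)&(hsv[...,2]>90),win);print('pan px',c.min(0),c.max(0))
(e,ax,an)=cv2.fitEllipse(c);print(e,ax,an); print('pan rim centre',ray('top',e,.032)*1000)
r=ray('top',c,.032)[:,:2];print(cv2.minEnclosingCircle((r*1000).astype(np.float32)))
c=big((hsv[...,1]>90)&(hsv[...,0]<20)&(hsv[...,2]>80),(410,445,203,235));print(c.min(0),c.max(0));e=cv2.fitEllipse(c);print(e,ray('top',e[0],.0145)*1000)
# casing/rim: bright low-sat cleaner
c=big((hsv[...,1]<40)&(hsv[...,2]>140),(255,350,222,306))
r=(ray('top',c,.110)[:,:2]*1000).astype(np.float32);print('case',cv2.minAreaRect(r))
a=im[215:310,250:355,::-1];cv2.imwrite('pics/crop1.png',cv2.resize(a,None,fx=6,fy=6,interpolation=cv2.INTER_CUBIC))
E
```

```text
pan px [406 194] [451 238]
(428.4208679199219, 216.1029510498047) (43.792449951171875, 44.9696159362793) 133.3753662109375
pan rim centre [[ 577.83850615 -308.84073712   32.        ]]
((578.3142700195312, -309.4771423339844), 61.34691619873047)
[416 207] [438 228]
((426.93536376953125, 217.67398071289062), (21.250364303588867, 21.903982162475586), 91.60547637939453) [[ 576.98104859 -308.21466843   14.5       ]]
case ((460.72344970703125, 27.838035583496094), (157.565185546875, 185.30885314941406), 11.135736465454102)
```

View pics/crop1.png

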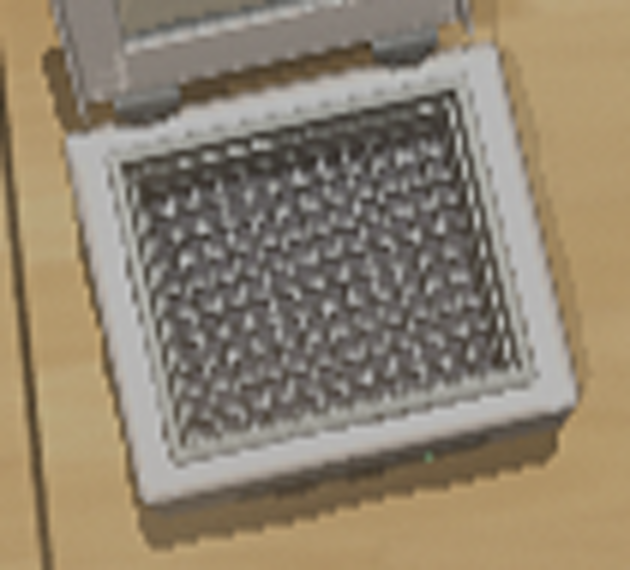

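```bash
python3 - <<'E'
from h import *
from scipy.spatial.transform import Rotation as R
o=bot.get_obs();M=R.from_quat(o['tool_rot']).as_matrix();print(np.round(M,3), 'zaxis yaw',np.degrees(np.arctan2(M[1,2],M[0,2])))
print('shift cm',(np.array([.484,-.3055,.10])-o['eef_pos'])*100)
E
```

```text
[[-0.001 -0.924  0.383]
 [-0.002  0.383  0.924]
 [-1.    -0.    -0.002]] zaxis yaw 67.496393831596
shift cm [ 29.28577407 -76.68792717 -13.05038223]
```

step_arm:
  series:
    - {"x": 1.5, "y": -3.9, "z": 1, "twist": 1}
    - {"x": 3, "y": -7.8, "z": 2, "twist": 2}
    - {"x": 4.5, "y": -11.7, "z": 3, "twist": 3}
    - {"x": 6, "y": -15.6, "z": 3, "twist": 4}
    - {"x": 7.5, "y": -19.5, "z": 3, "twist": 5}
    - {"x": 9, "y": -23.4, "z": 3, "twist": 6}
    - {"x": 10.5, "y": -27.3, "z": 3, "twist": 7}
    - {"x": 12, "y": -31.2, "z": 3, "twist": 8}
    - {"x": 13.5, "y": -35.1, "z": 3, "twist": 9}
    - {"x": 15, "y": -39, "z": 3, "twist": 10}

```text
$.series[0]: bad value
```

step_arm:
  series:
    - {"x": 1.5, "y": -3.8, "z": 0.5, "twist": 1, "jaw": 8.5}
    - {"x": 3, "y": -7.6, "z": 1, "twist": 2, "jaw": 8.5}
    - {"x": 4.5, "y": -11.4, "z": 1.5, "twist": 3, "jaw": 8.5}
    - {"x": 6, "y": -15.2, "z": 2, "twist": 4, "jaw": 8.5}
    - {"x": 7.5, "y": -19, "z": 2, "twist": 5, "jaw": 8.5}
    - {"x": 9, "y": -22.8, "z": 2, "twist": 6, "jaw": 8.5}
    - {"x": 10.5, "y": -26.6, "z": 2, "twist": 7, "jaw": 8.5}
    - {"x": 12, "y": -30.4, "z": 2, "twist": 8, "jaw": 8.5}
    - {"x": 13.5, "y": -34.2, "z": 2, "twist": 9, "jaw": 8.5}
    - {"x": 15, "y": -38, "z": 2, "twist": 10, "jaw": 8.5}

```text
clock: 0.93
eef_pos: [0.3411, 0.0795, 0.2505]
tool_rot: [-0.443, 0.552, 0.442, 0.551]
ft_force: [1.0, -0.1, 0.5]
grip_width: 0.085
```

step_arm:
  series:
    - {"x": 1.5, "y": -3.9, "z": 0, "twist": 1, "jaw": 5}
    - {"x": 3, "y": -7.8, "z": 0, "twist": 2, "jaw": 5}
    - {"x": 4.5, "y": -11.7, "z": 0, "twist": 3, "jaw": 5}
    - {"x": 6, "y": -15.6, "z": -1, "twist": 4, "jaw": 5}
    - {"x": 7.5, "y": -19.5, "z": -2, "twist": 5, "jaw": 5}
    - {"x": 9, "y": -23.4, "z": -3, "twist": 6, "jaw": 5}
    - {"x": 10.5, "y": -27.3, "z": -4, "twist": 7, "jaw": 5}
    - {"x": 12, "y": -31.2, "z": -6, "twist": 8, "jaw": 5}
    - {"x": 13.5, "y": -35.1, "z": -8, "twist": 9, "jaw": 5}
    - {"x": 14.3, "y": -38.5, "z": -10, "twist": 10.2, "jaw": 5}

```text
clock: 1.77
eef_pos: [0.4814, -0.2951, 0.1567]
tool_rot: [-0.491, 0.51, 0.49, 0.509]
ft_force: [1.2, 0.0, 0.6]
grip_width: 0.0499
```

```bash
python3 - <<'E'
from h import *
st()
im,d=cap('wrist','w1'); cap('top','t1')
E
```

```text
{'clock': 1.767, 'joint_pos': [-0.549, 0.407, 0.042, 1.204, -0.001, -0.511], 'eef_pos': [0.481, -0.295, 0.157], 'tool_rot': [-0.491, 0.51, 0.49, 0.509], 'ft_force': [1.155, 0.022, 0.587], 'ft_torque': [-0.025, -0.065, 0.002], 'grip_width': 0.05}
```

View pics/w1.png

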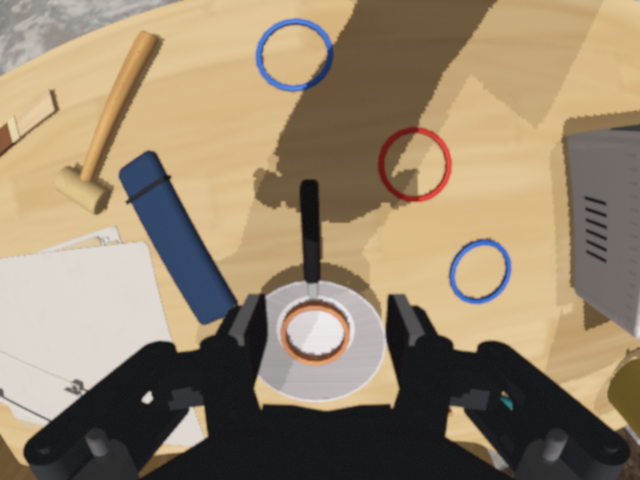

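step_arm:
  series:
    - {"x": 0.26, "y": -1.03, "z": -2, "twist": 0, "jaw": 5}
    - {"x": 0.26, "y": -1.03, "z": -6, "twist": 0, "jaw": 5}
    - {"x": 0.26, "y": -1.03, "z": -10, "twist": 0, "jaw": 5}
    - {"x": 0.26, "y": -1.03, "z": -13, "twist": 0, "jaw": 5}
    - {"x": 0.26, "y": -1.03, "z": -14, "twist": 0, "jaw": 4}
    - {"x": 0.26, "y": -1.03, "z": -14, "twist": 0, "jaw": 2.5}

```text
clock: 2.37
eef_pos: [0.479, -0.3045, 0.0085]
tool_rot: [-0.484, 0.513, 0.494, 0.509]
ft_force: [-1.1, -0.8, -0.5]
grip_width: 0.0289
```

```bash
python3 - <<'E'
from h import *
st()
im,d=cap('wrist','w2');cap('scene','s2')
E
```

```text
{'clock': 2.367, 'joint_pos': [-0.565, 0.57, -0.119, 0.896, -0.003, -0.521], 'eef_pos': [0.479, -0.304, 0.009], 'tool_rot': [-0.484, 0.513, 0.494, 0.509], 'ft_force': [-1.129, -0.772, -0.5], 'ft_torque': [-0.019, 0.004, 0.005], 'grip_width': 0.029}
```

View pics/w2.png

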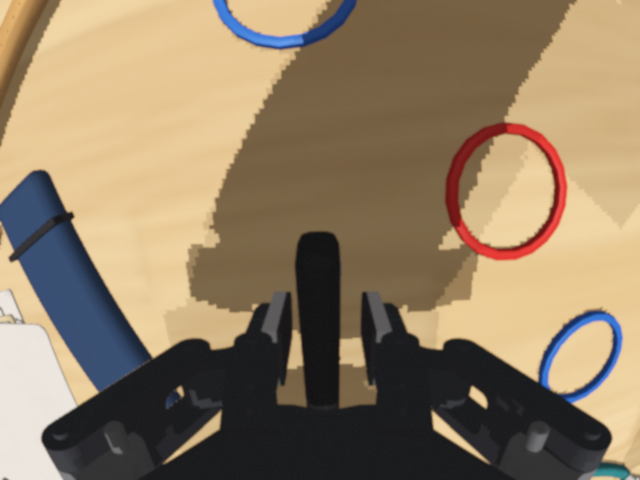

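View pics/s2.png

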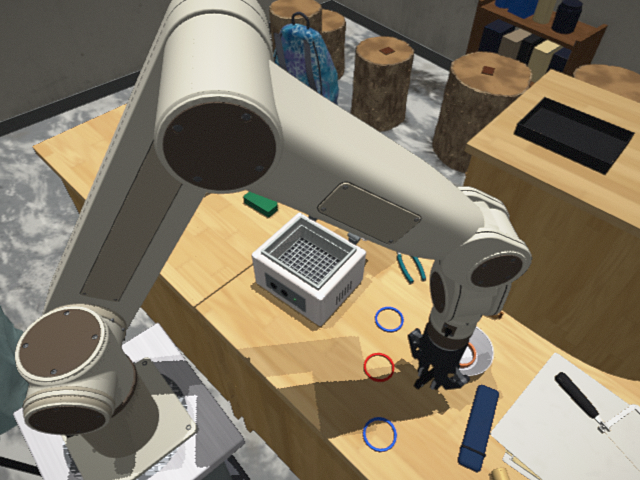

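step_arm:
  series:
    - {"x": 0.5, "y": -0.08, "z": 0.8, "twist": 0, "jaw": 2.5}
    - {"x": 0.5, "y": -0.08, "z": 0.8, "twist": 0, "jaw": 2.5}
    - {"x": 0.5, "y": -0.08, "z": 0.8, "twist": 0, "jaw": 1}
    - {"x": 0.5, "y": -0.08, "z": 0.8, "twist": 0, "jaw": 0.5}
    - {"x": 0.5, "y": -0.08, "z": 0.8, "twist": 0, "jaw": 0.5}

```text
clock: 2.88
eef_pos: [0.4894, -0.3082, 0.0234]
tool_rot: [-0.489, 0.511, 0.489, 0.51]
ft_force: [-0.4, 0.2, 8.0]
grip_width: 0.0114
```

```bash
python3 - <<'E'
from h import *
st()
E
```

```text
{'clock': 2.883, 'joint_pos': [-0.561, 0.56, -0.09, 0.921, -0.002, -0.518], 'eef_pos': [0.489, -0.308, 0.023], 'tool_rot': [-0.489, 0.511, 0.489, 0.51], 'ft_force': [-0.378, 0.19, 8.009], 'ft_torque': [0.264, -0.26, 0.083], 'grip_width': 0.011}
```

step_arm:
  series:
    - {"x": 0, "y": 0, "z": 0.3, "twist": 0, "jaw": 0.5}
    - {"x": 0, "y": 0, "z": 0.7, "twist": 0, "jaw": 0.5}
    - {"x": 0, "y": 0, "z": 1, "twist": 0, "jaw": 0.5}
    - {"x": 0, "y": 0, "z": 1.5, "twist": 0, "jaw": 0.5}
    - {"x": 0, "y": 0, "z": 1.5, "twist": 0, "jaw": 0.5}

```text
clock: 3.3
eef_pos: [0.4895, -0.3084, 0.0391]
tool_rot: [-0.489, 0.511, 0.489, 0.51]
ft_force: [0.6, 0.1, -2.7]
grip_width: 0.0115
```

```bash
cat >> h.py <<'E'
def crop(name,a,b,c,e,f=3):
    i=cv2.imread('pics/'+name+'.png');cv2.imwrite('pics/'+name+'c.png',cv2.resize(i[c:e,a:b],None,fx=f,fy=f,interpolation=cv2.INTER_CUBIC))
E
python3 - <<'E'
from h import *
st()
cap('scene','s3');crop('s3',350,550,280,440,4); cap('top','t3');crop('t3',370,500,160,300,4)
E
```

```text
{'clock': 3.3, 'joint_pos': [-0.561, 0.541, -0.074, 0.955, -0.002, -0.518], 'eef_pos': [0.489, -0.308, 0.039], 'tool_rot': [-0.489, 0.511, 0.489, 0.51], 'ft_force': [0.647, 0.143, -2.668], 'ft_torque': [-0.024, 0.16, 0.006], 'grip_width': 0.012}
```

View pics/s3c.png

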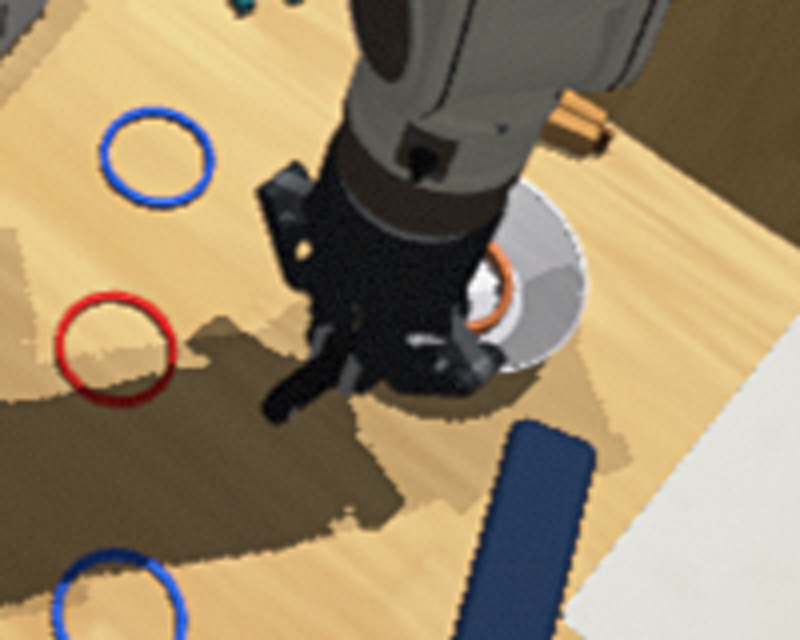

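View pics/t3c.png

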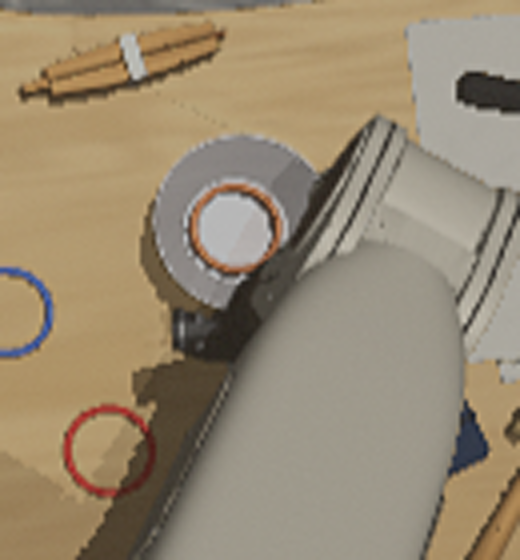

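```bash
cat >> h.py <<'E'
def tilt(name,win,cam='top',zlo=.02):
    z=np.load('pics/'+name+'.npz');W=pts(cam,z['d']);hsv=cv2.cvtColor(z['im'],cv2.COLOR_RGB2HSV)
    a,b,c,e=win;m=np.zeros((480,640),bool);m[c:e,a:b]=True
    m&=(hsv[...,1]<50)&(hsv[...,2]>60)&(W[...,2]>zlo)
    P=W[m]; return P
E
python3 - <<'E'
from h import *
z=np.load('pics/top0.npz');
for nm in('top0','t3'):
    z=np.load(f'pics/{nm}.npz');W=pts('top',z['d'])
    # pan floor patch inside bangles
    for (u,v) in ((428,212),(427,217),(425,222)) if nm=='top0' else ((428,210),(427,214),(428,220),(424,222)):
        print(nm,u,v,np.round(np.nanmedian(W[v-1:v+2,u-1:u+2].reshape(-1,3),0)*1000,1))
    for (u,v) in((428,196),(411,205),(409,215),(413,229),(425,195)):
        print('  rim',u,v,np.round(np.nanmax(W[v-2:v+3,u-2:u+3].reshape(-1,3),0)*1000,1), z['im'][v,u])
E
```

```text
top0 428 212 [ 5.951e+02 -3.143e+02 -4.000e-01]
top0 427 217 [ 580.8 -310.5    3.7]
top0 425 222 [ 568.1 -303.1    0.8]
  rim 428 196 [ 646.3 -305.    37.1] [134 130 129]
  rim 411 205 [ 621.9 -258.2   39.9] [140 134 132]
  rim 409 215 [ 592.  -252.1   33. ] [138 132 128]
  rim 413 229 [ 553.3 -260.3   33.4] [143 139 136]
  rim 425 195 [ 649.3 -297.2   37.1] [171 167 167]
t3 428 210 [ 596.9 -311.1   19.8]
t3 427 214 [ 586.7 -308.9   17.2]
t3 428 220 [ 570.1 -309.8   19.3]
t3 424 222 [ 564.4 -299.    19.9]
  rim 428 196 [ 634.9 -302.7   52.2] [137 132 129]
  rim 411 205 [ 622.5 -257.9   50. ] [151 146 145]
  rim 409 215 [ 593.3 -251.5   50.1] [129 123 121]
  rim 413 229 [ 555.1 -260.3   49.4] [127 119 107]
  rim 425 195 [ 649.2 -294.    51. ] [132 127 127]
```

step_arm:
  series:
    - {"x": 0, "y": 0, "z": -0.5, "twist": 0, "jaw": 0.5}
    - {"x": 0, "y": 0, "z": -1, "twist": 0, "jaw": 0.8}
    - {"x": 0, "y": 0, "z": -1, "twist": 0, "jaw": 1.0}
    - {"x": 0, "y": 0, "z": -1, "twist": 0, "jaw": 1.0}

```text
clock: 3.73
eef_pos: [0.4885, -0.3078, 0.0273]
tool_rot: [-0.488, 0.512, 0.49, 0.51]
ft_force: [0.7, -0.3, -2.5]
grip_width: 0.0122
```

```bash
python3 - <<'E'
from h import *
st()
E
```

```text
{'clock': 3.733, 'joint_pos': [-0.561, 0.555, -0.086, 0.932, -0.002, -0.518], 'eef_pos': [0.488, -0.308, 0.027], 'tool_rot': [-0.488, 0.512, 0.49, 0.51], 'ft_force': [0.652, -0.318, -2.542], 'ft_torque': [-0.064, 0.167, 0.002], 'grip_width': 0.012}
```

step_arm:
  series:
    - {"x": 0, "y": 0, "z": -0.1, "twist": 0, "jaw": 1.1}
    - {"x": 0, "y": 0, "z": -0.1, "twist": 0, "jaw": 1.1}
    - {"x": 0, "y": 0, "z": -0.1, "twist": 0, "jaw": 1.15}
    - {"x": 0, "y": 0, "z": -0.1, "twist": 0, "jaw": 1.15}

```text
clock: 4.07
eef_pos: [0.4886, -0.3078, 0.0264]
tool_rot: [-0.488, 0.512, 0.49, 0.51]
ft_force: [-0.3, 0.3, -2.0]
grip_width: 0.0116
```

```bash
python3 - <<'E'
from h import *
st()
E
```

```text
{'clock': 4.067, 'joint_pos': [-0.561, 0.556, -0.087, 0.93, -0.002, -0.518], 'eef_pos': [0.489, -0.308, 0.026], 'tool_rot': [-0.488, 0.512, 0.49, 0.51], 'ft_force': [-0.335, 0.3, -1.959], 'ft_torque': [-0.027, 0.203, 0.009], 'grip_width': 0.012}
```

step_arm:
  series:
    - {"x": 0, "y": 0, "z": 0, "twist": 0, "jaw": 1.2}
    - {"x": 0, "y": 0, "z": 0, "twist": 0, "jaw": 1.2}
    - {"x": 0, "y": 0, "z": 0, "twist": 0, "jaw": 1.2}

```text
clock: 4.32
eef_pos: [0.4887, -0.3079, 0.0266]
tool_rot: [-0.489, 0.511, 0.49, 0.51]
ft_force: [0.5, -0.3, -2.3]
grip_width: 0.0125
```

```bash
python3 - <<'E'
from h import *
st()
cap('top','t4')
z=np.load('pics/t4.npz');W=pts('top',z['d'])
for (u,v) in ((428,210),(427,214),(428,220),(424,222)):print(np.round(np.nanmedian(W[v-1:v+2,u-1:u+2].reshape(-1,3),0)*1000,1))
for (u,v) in((428,196),(411,205),(409,215),(413,229)):
        print('  rim',u,v,np.round(np.nanmax(W[v-2:v+3,u-2:u+3].reshape(-1,3),0)*1000,1))
E
```

```text
{'clock': 4.317, 'joint_pos': [-0.561, 0.556, -0.087, 0.93, -0.002, -0.518], 'eef_pos': [0.489, -0.308, 0.027], 'tool_rot': [-0.489, 0.511, 0.49, 0.51], 'ft_force': [0.514, -0.334, -2.295], 'ft_torque': [-0.017, 0.166, 0.041], 'grip_width': 0.013}
[ 600.3 -313.5    6.5]
[ 587.5 -310.1   11.3]
[ 572.3 -312.7    8.2]
[ 567.1 -300.5    5.1]
  rim 428 196 [ 645.8 -304.6   39.7]
  rim 411 205 [ 622.7 -258.7   42.9]
  rim 409 215 [ 593.9 -251.5   38. ]
  rim 413 229 [ 552.1 -260.4   36.2]
```

Still firmly held; a little looser.

step_arm:
  series:
    - {"x": 0, "y": 0, "z": 0, "twist": 0, "jaw": 1.25}
    - {"x": 0, "y": 0, "z": 0, "twist": 0, "jaw": 1.25}
    - {"x": 0, "y": 0, "z": 0, "twist": 0, "jaw": 1.25}

```text
clock: 4.62
eef_pos: [0.4887, -0.3079, 0.0265]
tool_rot: [-0.489, 0.512, 0.49, 0.51]
ft_force: [0.3, 0.4, -2.6]
grip_width: 0.0126
```

step_arm:
  series:
    - {"x": 0, "y": 0, "z": 0, "twist": 0, "jaw": 1.28}
    - {"x": 0, "y": 0, "z": 0, "twist": 0, "jaw": 1.28}
    - {"x": 0, "y": 0, "z": 0, "twist": 0, "jaw": 1.28}

```text
clock: 4.87
eef_pos: [0.4888, -0.308, 0.0267]
tool_rot: [-0.489, 0.511, 0.49, 0.51]
ft_force: [-0.3, 0.9, -1.8]
grip_width: 0.0128
```

step_arm:
  series:
    - {"x": 0, "y": 0, "z": 0, "twist": 0, "jaw": 1.3}
    - {"x": 0, "y": 0, "z": 0, "twist": 0, "jaw": 1.3}
    - {"x": 0, "y": 0, "z": 0, "twist": 0, "jaw": 1.3}

```text
clock: 5.12
eef_pos: [0.4891, -0.3081, 0.027]
tool_rot: [-0.489, 0.511, 0.489, 0.51]
ft_force: [-0.8, 0.2, 0.4]
grip_width: 0.0129
```

```bash
python3 - <<'E'
from h import *
st()
cap('top','t4')
z=np.load('pics/t4.npz');W=pts('top',z['d'])
for (u,v) in ((428,210),(427,214),(428,220),(424,222)):print(np.round(np.nanmedian(W[v-1:v+2,u-1:u+2].reshape(-1,3),0)*1000,1))
E
```

```text
{'clock': 5.117, 'joint_pos': [-0.561, 0.555, -0.086, 0.93, -0.002, -0.518], 'eef_pos': [0.489, -0.308, 0.027], 'tool_rot': [-0.489, 0.511, 0.489, 0.51], 'ft_force': [-0.764, 0.189, 0.449], 'ft_torque': [-0.002, 0.026, -0.003], 'grip_width': 0.013}
[ 599.7 -314.1    6.1]
[ 5.895e+02 -3.118e+02  3.000e-01]
[ 572.4 -313.2    4.5]
[ 567.2 -301.5    5. ]
```

step_arm:
  series:
    - {"x": -0.3, "y": 0, "z": -0.4, "twist": 0, "jaw": 1.35}
    - {"x": -0.3, "y": 0, "z": -0.8, "twist": 0, "jaw": 1.35}
    - {"x": -0.3, "y": 0, "z": -0.8, "twist": 0, "jaw": 1.27}
    - {"x": -0.3, "y": 0, "z": -0.8, "twist": 0, "jaw": 1.27}
    - {"x": -0.3, "y": 0, "z": -0.3, "twist": 0, "jaw": 1.27}
    - {"x": -0.3, "y": 0, "z": 0.3, "twist": 0, "jaw": 1.27}
    - {"x": -0.3, "y": 0, "z": 0.8, "twist": 0, "jaw": 1.27}
    - {"x": -0.3, "y": 0, "z": 0.8, "twist": 0, "jaw": 1.27}

```text
clock: 5.83
eef_pos: [0.4869, -0.3086, 0.0366]
tool_rot: [-0.49, 0.511, 0.489, 0.51]
ft_force: [-1.0, -0.5, -0.6]
grip_width: 0.0128
```

```bash
cat >> h.py <<'E'
def chk(nm='t'):
    st(); cap('top',nm); crop(nm,370,500,160,300,4)
    z=np.load('pics/'+nm+'.npz');W=pts('top',z['d'])
    for v in range(190,232,4): print(v,np.round(np.nanmedian(W[v-1:v+2,424:429].reshape(-1,3),0)*1000,1),end=' ')
E
python3 -c "
from h import *
chk('t5')"
```

```text
{'clock': 5.833, 'joint_pos': [-0.564, 0.54, -0.084, 0.945, -0.002, -0.521], 'eef_pos': [0.487, -0.309, 0.037], 'tool_rot': [-0.49, 0.511, 0.489, 0.51], 'ft_force': [-0.969, -0.494, -0.593], 'ft_torque': [0.016, 0.087, -0.011], 'grip_width': 0.013}
190 [ 6.569e+02 -3.128e+02 -3.000e-01] 194 [ 645.3 -311.6    2.1] 198 [ 628.3 -306.5   26.8] 202 [ 619.  -308.5   16.1] 206 [ 610.9 -309.4    6.5] 210 [ 597.6 -307.2   15.9] 214 [ 589.4 -309.2    5. ] 218 [ 577.7 -307.3    6.1] 222 [ 565.9 -306.2   10.4] 226 [ 554.8 -306.1   11.9] 230 [ 542.2 -302.8   20.6]
```

View pics/t5c.png

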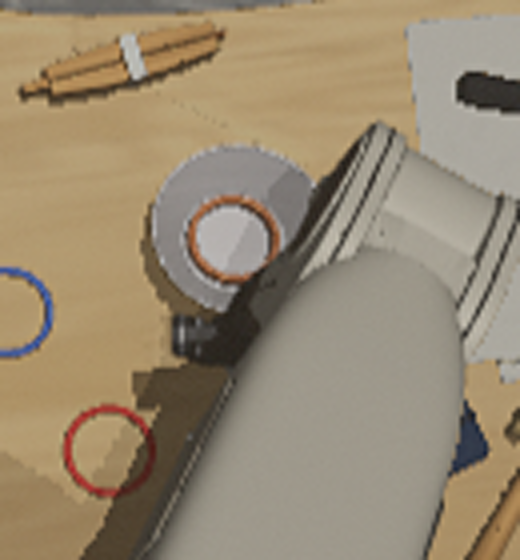

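step_arm:
  series:
    - {"x": 0.3, "y": 0, "z": 0.7, "twist": 0, "jaw": 1.27}
    - {"x": 0.7, "y": 0, "z": 1.3, "twist": 0, "jaw": 1.27}
    - {"x": 1, "y": 0, "z": 1.8, "twist": 0, "jaw": 1.27}
    - {"x": 1.4, "y": 0, "z": 2.4, "twist": 0, "jaw": 1.27}
    - {"x": 1.4, "y": 0, "z": 2.4, "twist": 0, "jaw": 1.27}

```text
clock: 6.3
eef_pos: [0.5027, -0.3091, 0.0619]
tool_rot: [-0.491, 0.511, 0.488, 0.51]
ft_force: [0.5, 0.0, 0.1]
grip_width: 0.0127
```

```bash
python3 -c "
from h import *
chk('t6')"
```

```text
{'clock': 6.3, 'joint_pos': [-0.55, 0.534, -0.019, 1.014, -0.002, -0.508], 'eef_pos': [0.503, -0.309, 0.062], 'tool_rot': [-0.491, 0.511, 0.488, 0.51], 'ft_force': [0.454, 0.046, 0.104], 'ft_torque': [-0.006, -0.045, -0.017], 'grip_width': 0.013}
190 [ 6.572e+02 -3.132e+02 -4.000e-01] 194 [ 645.7 -310.8    1.9] 198 [ 630.6 -308.4   18.2] 202 [ 621.1 -308.2    9.6] 206 [ 608.7 -307.9   13.8] 210 [ 600.8 -308.3    5.9] 214 [ 587.6 -306.9   11.4] 218 [ 575.9 -305.4   15.4] 222 [ 561.8 -301.9   30.8] 226 [ 551.2 -301.3   29.8] 230 [ 537.5 -293.8   50.5]
```

View pics/t6c.png

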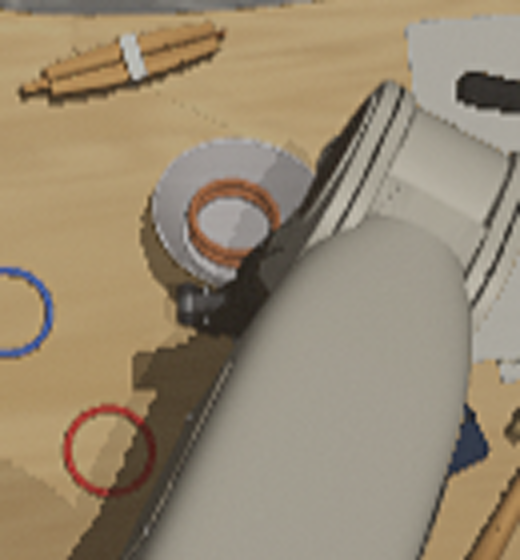

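step_arm:
  series:
    - {"x": 0.4, "y": 0, "z": 0.6, "twist": 0, "jaw": 1.27}
    - {"x": 0.8, "y": 0, "z": 1.2, "twist": 0, "jaw": 1.27}
    - {"x": 1.2, "y": 0, "z": 1.7, "twist": 0, "jaw": 1.27}
    - {"x": 1.5, "y": 0, "z": 2.0, "twist": 0, "jaw": 1.27}
    - {"x": 1.5, "y": 0, "z": 2.0, "twist": 0, "jaw": 1.0}
    - {"x": 1.5, "y": 0, "z": 2.0, "twist": 0, "jaw": 0.5}
    - {"x": 1.5, "y": 0, "z": 2.0, "twist": 0, "jaw": 0.5}
    - {"x": 1.5, "y": 0, "z": 2.5, "twist": 0, "jaw": 0.5}
    - {"x": 1.5, "y": 0, "z": 3.5, "twist": 0, "jaw": 0.5}
    - {"x": 1.5, "y": 0, "z": 4.5, "twist": 0, "jaw": 0.5}

```text
clock: 7.18
eef_pos: [0.5163, -0.3086, 0.1064]
tool_rot: [-0.49, 0.511, 0.489, 0.51]
ft_force: [-0.0, 0.2, -2.5]
grip_width: 0.0119
```

```bash
python3 -c "
from h import *
chk('t7')"
```

```text
{'clock': 7.183, 'joint_pos': [-0.538, 0.515, 0.077, 1.132, -0.002, -0.495], 'eef_pos': [0.516, -0.309, 0.106], 'tool_rot': [-0.49, 0.511, 0.489, 0.51], 'ft_force': [-0.02, 0.182, -2.475], 'ft_torque': [0.046, 0.131, -0.025], 'grip_width': 0.012}
190 [ 6.564e+02 -3.130e+02  4.000e-01] 194 [ 635.4 -308.2   37.5] 198 [ 625.9 -303.6   36.4] 202 [ 617.  -304.7   32.6] 206 [ 604.2 -302.7   37.6] 210 [ 594.4 -303.8   31.5] 214 [ 582.1 -300.7   41.7] 218 [ 567.3 -296.1   61.8] 222 [ 556.4 -292.3   66.3] 226 [ 520.5 -264.7  211. ] 230 [ 514.5 -267.   197.9]
```

View pics/t7c.png

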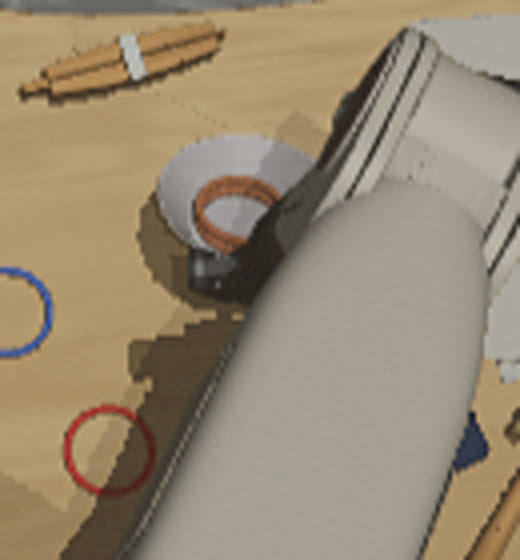

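step_arm:
  series:
    - {"x": -0.5, "y": 0, "z": 1, "twist": 0, "jaw": 0.5}
    - {"x": -1.5, "y": 0, "z": 3, "twist": 0, "jaw": 0.5}
    - {"x": -3, "y": 0.5, "z": 5, "twist": 0, "jaw": 0.5}
    - {"x": -4.5, "y": 1.5, "z": 7, "twist": 0, "jaw": 0.5}
    - {"x": -6, "y": 3, "z": 9, "twist": 0, "jaw": 0.5}
    - {"x": -7.5, "y": 5, "z": 11, "twist": 1, "jaw": 0.5}
    - {"x": -9, "y": 7, "z": 12, "twist": 2, "jaw": 0.5}
    - {"x": -10.5, "y": 9, "z": 12.5, "twist": 3, "jaw": 0.5}
    - {"x": -12, "y": 11, "z": 13, "twist": 5, "jaw": 0.5}
    - {"x": -13, "y": 13, "z": 13, "twist": 6, "jaw": 0.5}

```text
clock: 8.07
eef_pos: [0.3866, -0.1789, 0.2416]
tool_rot: [0.519, -0.484, -0.512, -0.485]
ft_force: [0.9, 1.0, -2.6]
grip_width: 0.0123
```

```bash
python3 - <<'E'
from h import *
st()
cap('scene','s8');crop('s8',240,540,200,400,2)
E
```

```text
{'clock': 8.067, 'joint_pos': [-0.432, 0.082, -0.16, 1.32, -0.002, -0.494], 'eef_pos': [0.387, -0.179, 0.242], 'tool_rot': [0.519, -0.484, -0.512, -0.485], 'ft_force': [0.919, 1.0, -2.641], 'ft_torque': [0.011, 0.131, 0.035], 'grip_width': 0.012}
```

View pics/s8.png

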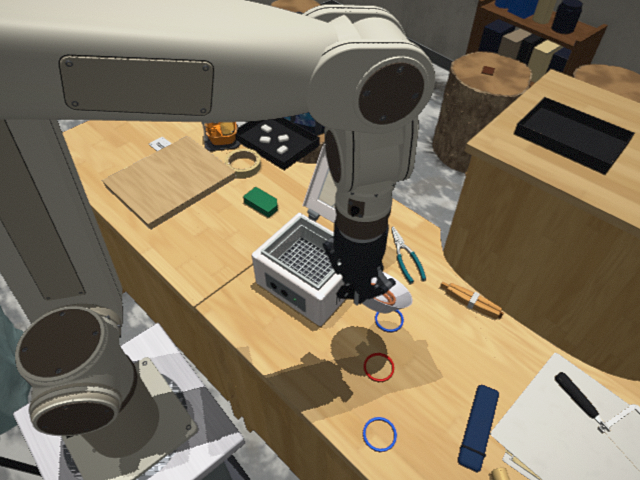

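```bash
cat >> h.py <<'E'
def jy():
    from scipy.spatial.transform import Rotation as R
    o=bot.get_obs();M=R.from_quat(o['tool_rot']).as_matrix();y=np.degrees(np.arctan2(M[1,2],M[0,2]));return (y+180)%180
C=np.array([.461,.028]);A=np.radians(11.2);U=np.array([np.cos(A),np.sin(A)]);V=np.array([-U[1],U[0]])
def cf():
    o=bot.get_obs();e=o['eef_pos'];d=e[:2]-C; return np.round([d@U*1000,d@V*1000,e[2]*1000],1),round(jy(),2)
E
python3 -c "
from h import *
print(cf())"
```

```text
(array([-114.7, -184.8,  241. ]), np.float64(93.71))
```

step_arm:
  series:
    - {"x": -0.2, "y": 2, "z": -0.6, "twist": 1, "jaw": 0.5}
    - {"x": -0.4, "y": 4, "z": -0.6, "twist": 2, "jaw": 0.5}
    - {"x": -0.6, "y": 6, "z": -0.6, "twist": 3, "jaw": 0.5}
    - {"x": -0.8, "y": 8, "z": -0.6, "twist": 4, "jaw": 0.5}
    - {"x": -1, "y": 10, "z": -0.6, "twist": 5, "jaw": 0.5}
    - {"x": -1.1, "y": 12, "z": -0.6, "twist": 6, "jaw": 0.5}
    - {"x": -1.2, "y": 14, "z": -0.6, "twist": 7, "jaw": 0.5}
    - {"x": -1.2, "y": 16, "z": -0.6, "twist": 7.3, "jaw": 0.5}
    - {"x": -1.2, "y": 18, "z": -0.6, "twist": 7.3, "jaw": 0.5}
    - {"x": -1.2, "y": 19, "z": -0.6, "twist": 7.3, "jaw": 0.5}

```text
clock: 8.95
eef_pos: [0.372, 0.016, 0.2359]
tool_rot: [0.548, -0.448, -0.544, -0.451]
ft_force: [-0.6, -0.6, -2.5]
grip_width: 0.012
```

```bash
python3 - <<'E'
from h import *
print(cf())
cap('scene','s9');cap('top','t9');crop('t9',230,360,150,310,4)
E
```

```text
(array([-89.7,   5.5, 235.9]), np.float64(101.1))
```

View pics/s9.png

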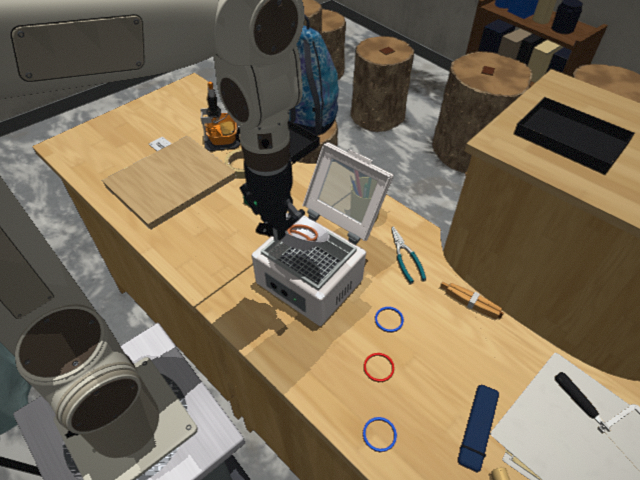

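View pics/t9c.png

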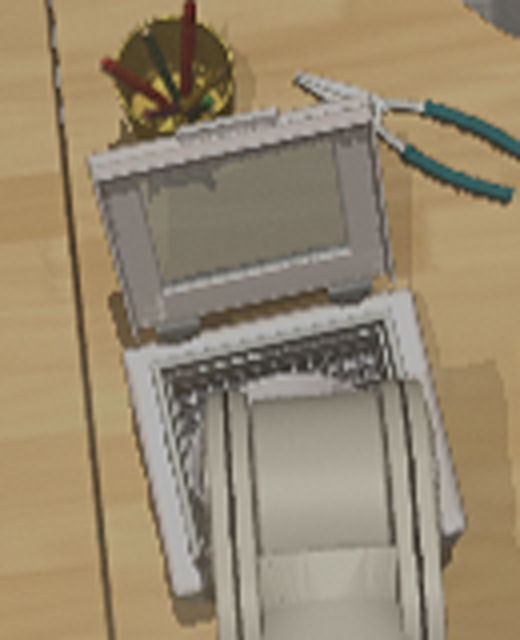

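```bash
python3 - <<'E'
from h import *
z=np.load('pics/t9.npz');W=pts('top',z['d'])
for v in range(240,252):
    p=W[v,302]; print(v,np.round(p*1000),z['im'][v,302], np.round([(p[:2]-C)@U*1000,(p[:2]-C)@V*1000]))
print('row 246:',[ (u,int(np.round(W[246,u,2]*1000)),int(np.round((W[246,u,:2]-C)@V*1000))) for u in range(280,330,3)])
z=np.load('pics/s9.npz');W=pts('scene',z['d']);P=W[200:300,230:380].reshape(-1,3)
P=P[(P[:,2]>.13)&(P[:,2]<.3)];L=np.c_[(P[:,:2]-C)@U,(P[:,:2]-C)@V,P[:,2]]*1000
m=(L[:,0]<62)&(L[:,0]>-60);L=L[m];
for a in range(-20,62,8):
    q=L[(L[:,0]>=a)&(L[:,0]<a+8)]
    if len(q):print(a,len(q),q.min(0).round(),q.max(0).round())
E
```

```text
240 [516.  29.  70.] [85 82 75] [ 55. -10.]
241 [516.  29.  54.] [58 54 49] [ 54. -10.]
242 [513.  29.  58.] [71 65 64] [51. -9.]
243 [511.  29.  56.] [134 129 128] [49. -8.]
244 [491.  29. 174.] [173 170 168] [29. -5.]
245 [489.  29. 169.] [167 162 160] [27. -4.]
246 [486.  29. 169.] [167 163 160] [25. -4.]
247 [484.  29. 167.] [166 163 160] [23. -3.]
248 [481.  29. 169.] [160 157 153] [20. -3.]
249 [411.  28. 650.] [131 125 118] [-49.  10.]
250 [408.  28. 659.] [122 116 104] [-52.  10.]
251 [406.  28. 661.] [132 126 114] [-54.  11.]
row 246: [(280, 52, 49), (283, 56, 41), (286, 60, 34), (289, 54, 26), (292, 169, 20), (295, 171, 13), (298, 171, 6), (301, 170, -1), (304, 167, -8), (307, 166, -16), (310, 166, -23), (313, 180, -29), (316, 182, -36), (319, 55, -50), (322, 57, -57), (325, 658, -27), (328, 661, -32)]
-20 58 [-20. -53. 162.] [-12.  34. 198.]
-12 100 [-12. -53. 160.] [ -4.  52. 196.]
-4 112 [ -4. -49. 158.] [  4.  59. 189.]
4 144 [  4. -44. 159.] [ 12.  39. 185.]
12 101 [ 12. -40. 162.] [ 20.  38. 182.]
20 94 [ 20. -28. 164.] [ 28.  36. 176.]
28 13 [ 28.  -7. 167.] [ 32.  25. 171.]
```

step_arm:
  series:
    - {"x": 0.3, "y": 0, "z": -1, "twist": 0, "jaw": 0.5}
    - {"x": 0.6, "y": 0.1, "z": -2, "twist": 0, "jaw": 0.5}
    - {"x": 0.9, "y": 0.1, "z": -3, "twist": 0, "jaw": 0.5}
    - {"x": 1.1, "y": 0.2, "z": -4, "twist": 0, "jaw": 0.5}
    - {"x": 1.1, "y": 0.2, "z": -5, "twist": 0, "jaw": 0.5}
    - {"x": 1.1, "y": 0.2, "z": -6, "twist": 0, "jaw": 0.5}
    - {"x": 1.1, "y": 0.2, "z": -6.8, "twist": 0, "jaw": 0.5}
    - {"x": 1.1, "y": 0.2, "z": -6.8, "twist": 0, "jaw": 0.5}

```text
clock: 9.72
eef_pos: [0.3819, 0.0168, 0.1666]
tool_rot: [0.547, -0.449, -0.545, -0.45]
ft_force: [-0.6, -0.6, -1.4]
grip_width: 0.0122
```

```bash
python3 - <<'E'
from h import *
print(cf());st()
cap('scene','s10');crop('s10',220,420,140,340,4);cap('top','t10');crop('t10',230,360,150,310,4)
for n,w in(('t10',(290,320)),):
    z=np.load('pics/t10.npz');W=pts('top',z['d'])
    for v in range(236,252,1):
        p=W[v,302]; print(v,np.round([(p[:2]-C)@U*1000,(p[:2]-C)@V*1000,p[2]*1000]))
z=np.load('pics/s10.npz');W=pts('scene',z['d']);P=W[200:320,230:380].reshape(-1,3)
L=np.c_[(P[:,:2]-C)@U,(P[:,:2]-C)@V,P[:,2]]*1000
L=L[(L[:,0]<58)&(L[:,0]>-60)&(abs(L[:,1])<68)&(L[:,2]>82)]
for a in range(-20,62,8):
    q=L[(L[:,0]>=a)&(L[:,0]<a+8)]
    if len(q):print(a,len(q),q.min(0).round(),q.max(0).round())
E
```

```text
(array([-79.8,   4.3, 166.6]), np.float64(101.11))
{'clock': 9.717, 'joint_pos': [0.045, 0.05, -0.397, 1.121, -0.001, -0.149], 'eef_pos': [0.382, 0.017, 0.167], 'tool_rot': [0.547, -0.449, -0.545, -0.45], 'ft_force': [-0.561, -0.595, -1.363], 'ft_torque': [-0.061, 0.201, -0.035], 'grip_width': 0.012}
236 [ 60. -11. 101.]
237 [ 57. -10. 104.]
238 [ 57. -10.  90.]
239 [ 56. -10.  80.]
240 [ 56. -10.  64.]
241 [ 54. -10.  57.]
242 [54. -9. 43.]
243 [49. -8. 54.]
244 [ 40.  -7. 101.]
245 [38. -6. 95.]
246 [35. -6. 98.]
247 [ 32.  -5. 102.]
248 [31. -4. 97.]
249 [-40.   8. 585.]
250 [-43.   9. 595.]
251 [-45.   9. 596.]
-20 27 [-20. -56.  98.] [-13.  25. 137.]
-12 47 [-12. -55.  94.] [ -4.  31. 131.]
-4 93 [ -3. -55.  90.] [  4.  49. 128.]
4 89 [  4. -51.  87.] [ 12.  55. 123.]
12 114 [ 12. -47.  88.] [ 20.  27. 116.]
20 83 [ 20. -43.  91.] [ 28.  29. 112.]
28 82 [ 28. -34.  94.] [ 36.  28. 107.]
36 25 [ 36. -17.  96.] [ 40.  27. 103.]
44 1 [45. 68. 99.] [45. 68. 99.]
52 288 [ 53. -68.  82.] [ 58.  68. 124.]
```

View pics/s10c.png

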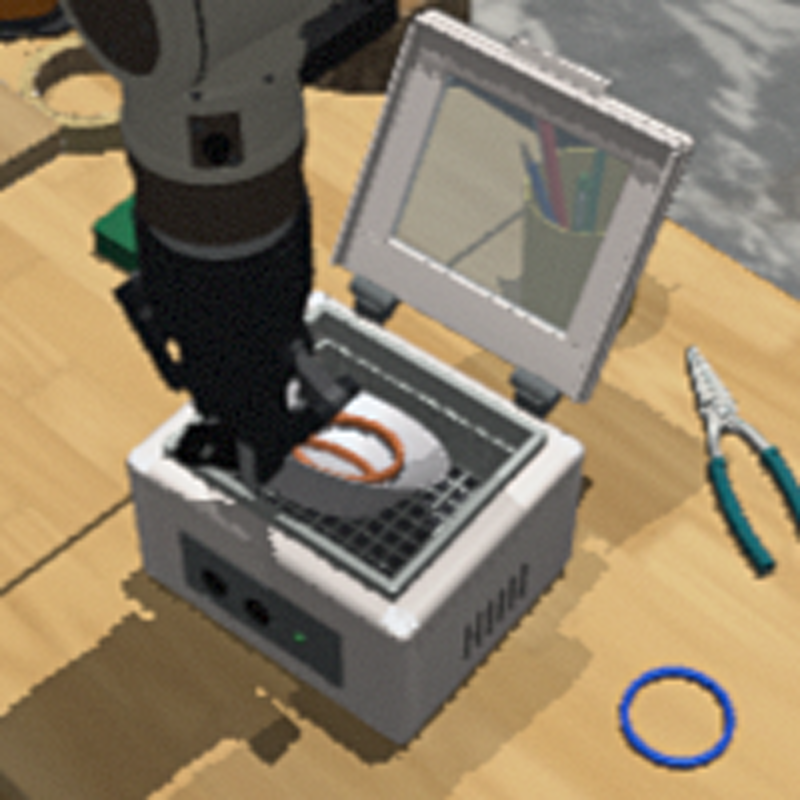

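View pics/t10c.png

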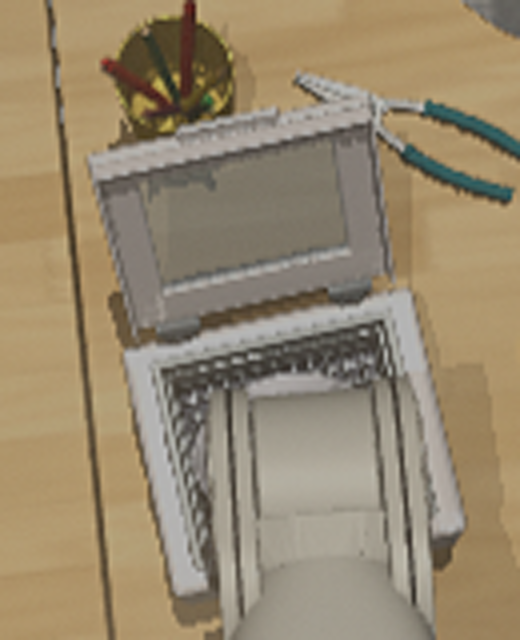

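step_arm:
  series:
    - {"x": 0.8, "y": 0.16, "z": -0.1, "twist": 0, "jaw": 0.5}
    - {"x": 1.65, "y": 0.33, "z": -0.16, "twist": 0, "jaw": 0.5}
    - {"x": 2.2, "y": 0.43, "z": 0.5, "twist": 0, "jaw": 0.5}
    - {"x": 2.7, "y": 0.53, "z": 1.2, "twist": 0, "jaw": 0.5}
    - {"x": 3.4, "y": 0.68, "z": 1.9, "twist": 0, "jaw": 0.5}
    - {"x": 4.15, "y": 0.82, "z": 2.6, "twist": 0, "jaw": 0.5}
    - {"x": 4.15, "y": 0.82, "z": 2.6, "twist": 0, "jaw": 0.5}

```text
clock: 10.4
eef_pos: [0.4262, 0.0256, 0.1957]
tool_rot: [0.549, -0.447, -0.544, -0.451]
ft_force: [-3.1, -0.6, -1.2]
grip_width: 0.0122
```

```bash
cat >> h.py <<'E'
def look(k):
    print(cf());st()
    cap('scene','s'+k);crop('s'+k,220,420,140,340,4)
E
python3 -c "
from h import *
look('11')"
```

```text
(array([-34.6,   4.4, 195.7]), np.float64(101.16))
{'clock': 10.4, 'joint_pos': [0.061, 0.111, -0.249, 1.203, -0.001, -0.134], 'eef_pos': [0.426, 0.026, 0.196], 'tool_rot': [0.549, -0.447, -0.544, -0.451], 'ft_force': [-3.072, -0.642, -1.22], 'ft_torque': [-0.139, 0.946, -0.016], 'grip_width': 0.012}
```

View pics/s11c.png

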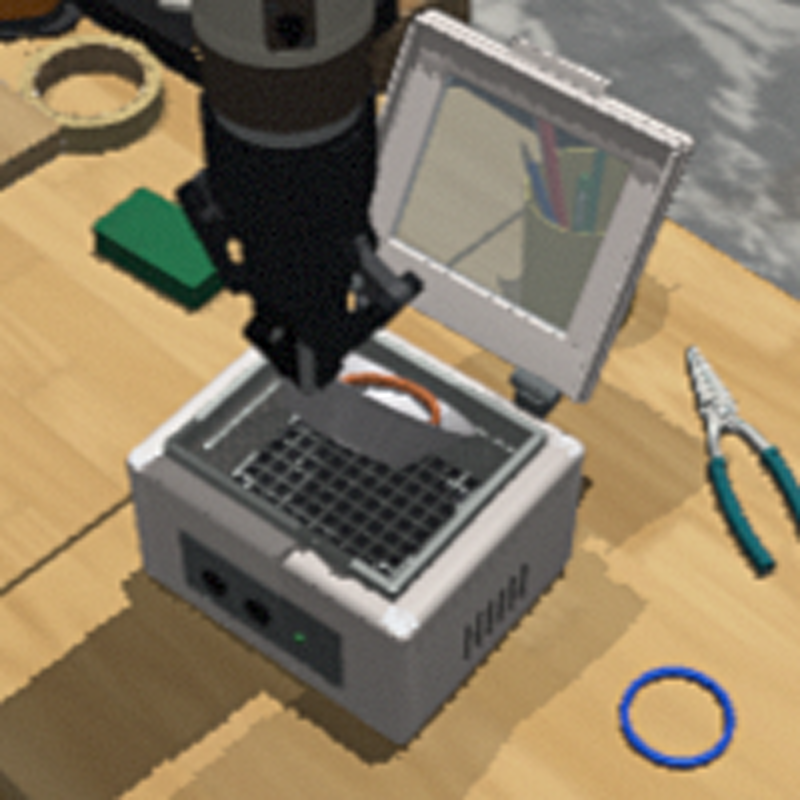

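step_arm:
  series:
    - {"x": 0.5, "y": 0.1, "z": -0.1, "twist": 0, "jaw": 0.5}
    - {"x": 0.9, "y": 0.18, "z": -0.1, "twist": 0, "jaw": 0.5}
    - {"x": 1.36, "y": 0.27, "z": -0.1, "twist": 0, "jaw": 0.5}
    - {"x": 1.9, "y": 0.37, "z": 0.2, "twist": 0, "jaw": 0.5}
    - {"x": 2.5, "y": 0.5, "z": 0.6, "twist": 0, "jaw": 0.5}
    - {"x": 3.16, "y": 0.62, "z": 0.9, "twist": 0, "jaw": 0.5}
    - {"x": 3.16, "y": 0.62, "z": 0.9, "twist": 0, "jaw": 0.5}

```text
clock: 11.03
eef_pos: [0.4591, 0.032, 0.2048]
tool_rot: [0.549, -0.447, -0.543, -0.451]
ft_force: [-1.7, -0.9, -1.1]
grip_width: 0.0123
```

```bash
python3 -c "
from h import *
look('12')"
```

```text
(array([ -1.1,   4.3, 204.8]), np.float64(101.17))
{'clock': 11.033, 'joint_pos': [0.07, 0.168, -0.156, 1.236, -0.001, -0.124], 'eef_pos': [0.459, 0.032, 0.205], 'tool_rot': [0.549, -0.447, -0.543, -0.451], 'ft_force': [-1.654, -0.948, -1.14], 'ft_torque': [-0.178, 1.034, 0.009], 'grip_width': 0.012}
```

View pics/s12c.png

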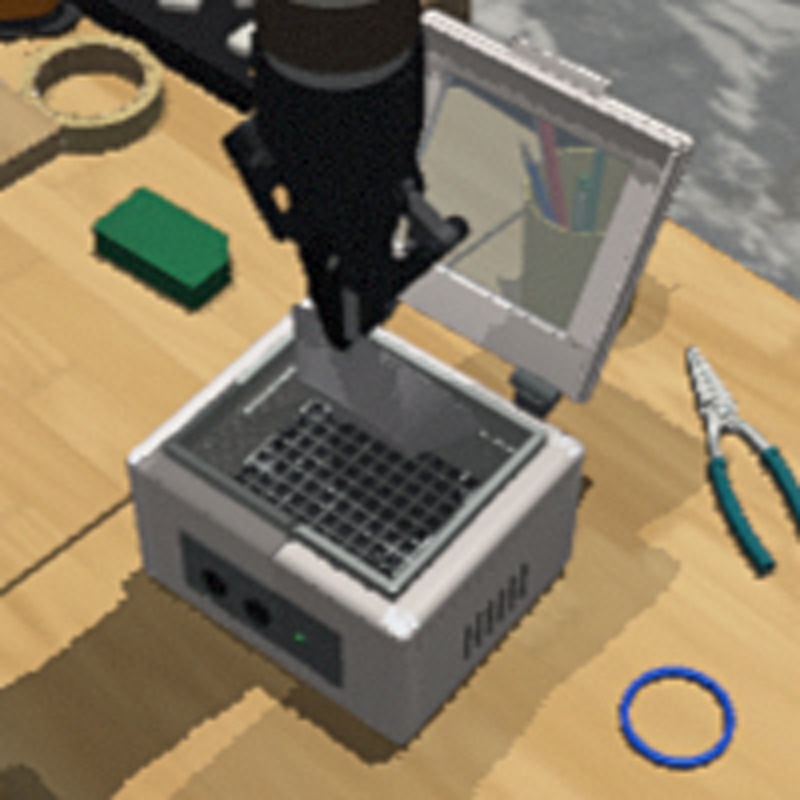

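step_arm:
  series:
    - {"x": -0.2, "y": 0, "z": -0.6, "twist": 0, "jaw": 0.5}
    - {"x": -0.2, "y": 0, "z": -1.2, "twist": 0, "jaw": 0.5}
    - {"x": -0.1, "y": 0, "z": -1.7, "twist": 0, "jaw": 0.5}
    - {"x": 0.4, "y": 0.1, "z": -1.5, "twist": 0, "jaw": 0.5}
    - {"x": 0.9, "y": 0.17, "z": -1.3, "twist": 0, "jaw": 0.5}
    - {"x": 1.3, "y": 0.26, "z": -1.1, "twist": 0, "jaw": 0.5}
    - {"x": 1.8, "y": 0.35, "z": -1.0, "twist": 0, "jaw": 0.5}
    - {"x": 2.4, "y": 0.47, "z": -0.8, "twist": 0, "jaw": 0.5}
    - {"x": 3.1, "y": 0.6, "z": -0.7, "twist": 0, "jaw": 0.5}
    - {"x": 3.77, "y": 0.75, "z": -0.6, "twist": 0, "jaw": 0.5}

```text
clock: 11.92
eef_pos: [0.4974, 0.0396, 0.1991]
tool_rot: [0.549, -0.447, -0.543, -0.451]
ft_force: [-4.4, -0.4, -1.3]
grip_width: 0.0119
```

```bash
python3 -c "
from h import *
look('13');cap('top','t13');crop('t13',230,360,150,310,4);cap('wrist','w13')"
```

```text
(array([ 37.9,   4.3, 199.1]), np.float64(101.16))
{'clock': 11.917, 'joint_pos': [0.08, 0.247, -0.072, 1.241, -0.001, -0.115], 'eef_pos': [0.497, 0.04, 0.199], 'tool_rot': [0.549, -0.447, -0.543, -0.451], 'ft_force': [-4.358, -0.428, -1.26], 'ft_torque': [-0.348, 1.553, -0.021], 'grip_width': 0.012}
```

View pics/s13c.png

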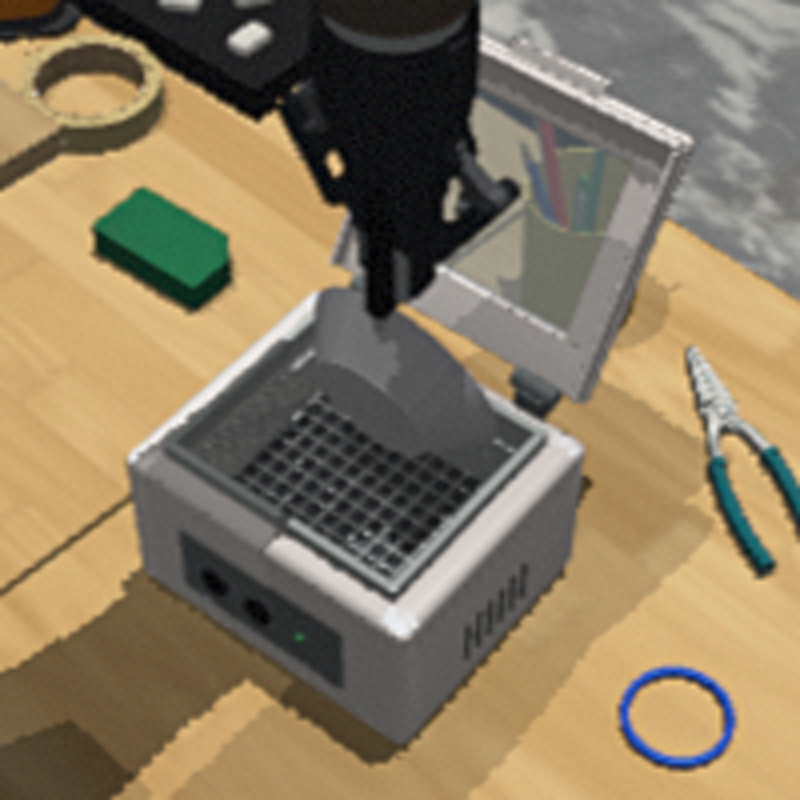

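View pics/w13.png

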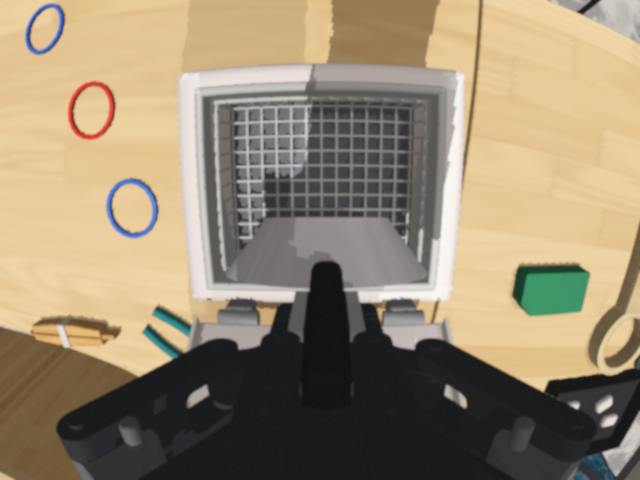

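View pics/t13c.png

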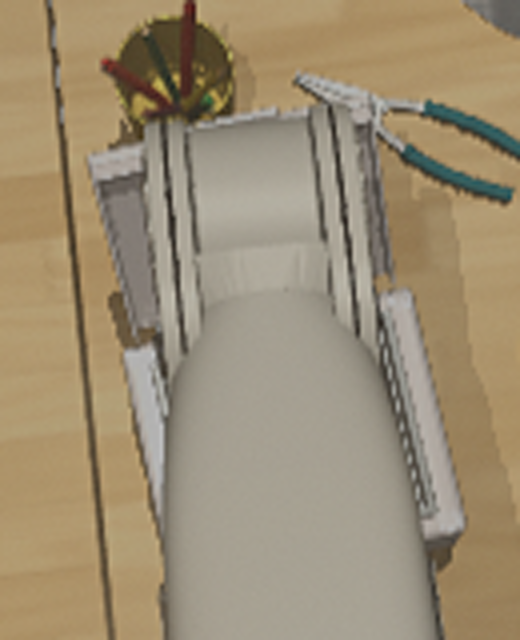

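step_arm:
  series:
    - {"x": 0.5, "y": 0.1, "z": 0.1, "twist": 0, "jaw": 0.5}
    - {"x": 1, "y": 0.2, "z": 0.1, "twist": 0, "jaw": 0.5}
    - {"x": 1, "y": 0.2, "z": 0.1, "twist": 0, "jaw": 0.5}
    - {"x": 0.5, "y": 0.1, "z": 0.1, "twist": 0, "jaw": 0.5}
    - {"x": -0.2, "y": 0, "z": 0.1, "twist": 0, "jaw": 0.5}
    - {"x": -1, "y": -0.2, "z": 0.2, "twist": 0, "jaw": 0.5}
    - {"x": -1.8, "y": -0.36, "z": 0.2, "twist": 0, "jaw": 0.5}
    - {"x": -2.5, "y": -0.5, "z": 0.3, "twist": 0, "jaw": 0.5}

```text
clock: 12.73
eef_pos: [0.4719, 0.0345, 0.2022]
tool_rot: [0.55, -0.446, -0.543, -0.452]
ft_force: [-0.2, -0.3, -2.4]
grip_width: 0.0122
```

```bash
python3 -c "
from h import *
look('14');cap('wrist','w14')"
```

```text
(array([ 11.9,   4.2, 202.2]), np.float64(101.16))
{'clock': 12.733, 'joint_pos': [0.074, 0.193, -0.133, 1.232, -0.001, -0.121], 'eef_pos': [0.472, 0.034, 0.202], 'tool_rot': [0.55, -0.446, -0.543, -0.452], 'ft_force': [-0.181, -0.25, -2.446], 'ft_torque': [-0.008, -0.004, 0.011], 'grip_width': 0.012}
```

View pics/s14c.png

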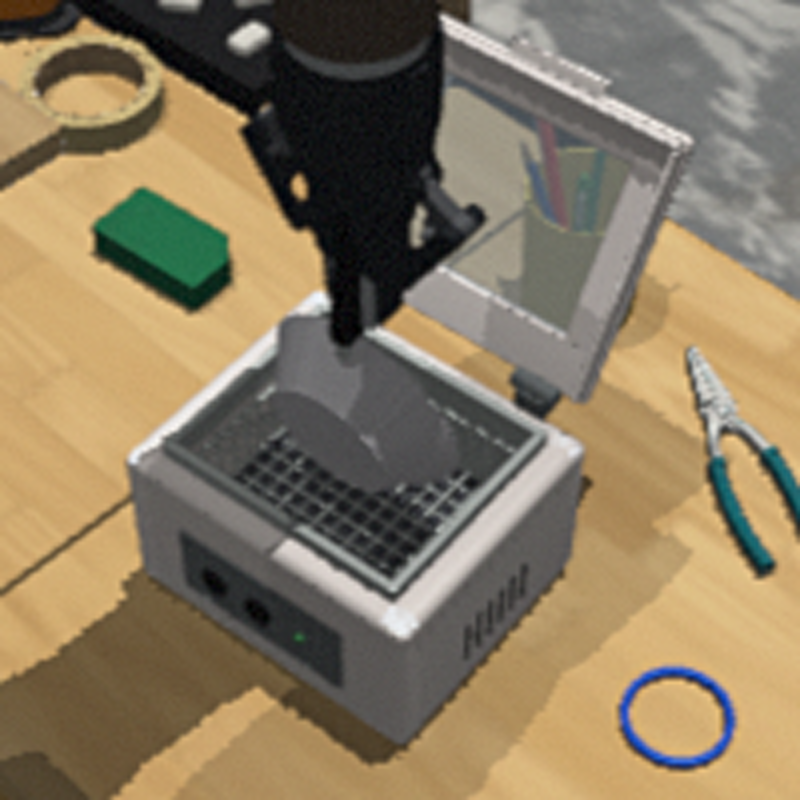

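View pics/w14.png

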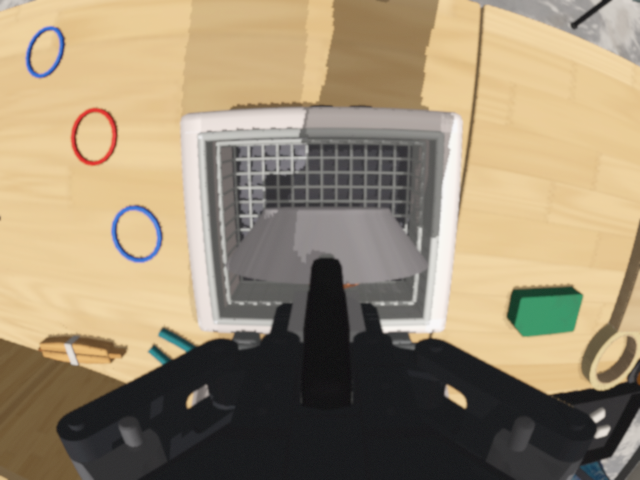

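step_arm:
  series:
    - {"x": -0.8, "y": -0.16, "z": 0, "twist": 0, "jaw": 0.5}
    - {"x": -1.6, "y": -0.32, "z": 0, "twist": 0, "jaw": 0.5}
    - {"x": -2.2, "y": -0.44, "z": 0, "twist": 0, "jaw": 0.5}
    - {"x": -2.2, "y": -0.44, "z": 0, "twist": 0, "jaw": 0.5}

```text
clock: 13.17
eef_pos: [0.448, 0.0297, 0.2024]
tool_rot: [0.549, -0.447, -0.543, -0.452]
ft_force: [0.1, -0.3, -1.6]
grip_width: 0.0122
```

```bash
python3 -c "
from h import *
look('15');cap('wrist','w15');crop('w15',170,480,90,350,2.5);cap('top','t15');crop('t15',230,360,150,310,4)"
```

```text
(array([-12.4,   4.2, 202.4]), np.float64(101.14))
{'clock': 13.167, 'joint_pos': [0.067, 0.147, -0.189, 1.224, -0.001, -0.127], 'eef_pos': [0.448, 0.03, 0.202], 'tool_rot': [0.549, -0.447, -0.543, -0.452], 'ft_force': [0.124, -0.264, -1.628], 'ft_torque': [0.061, -0.002, 0.049], 'grip_width': 0.012}
```

View pics/s15c.png

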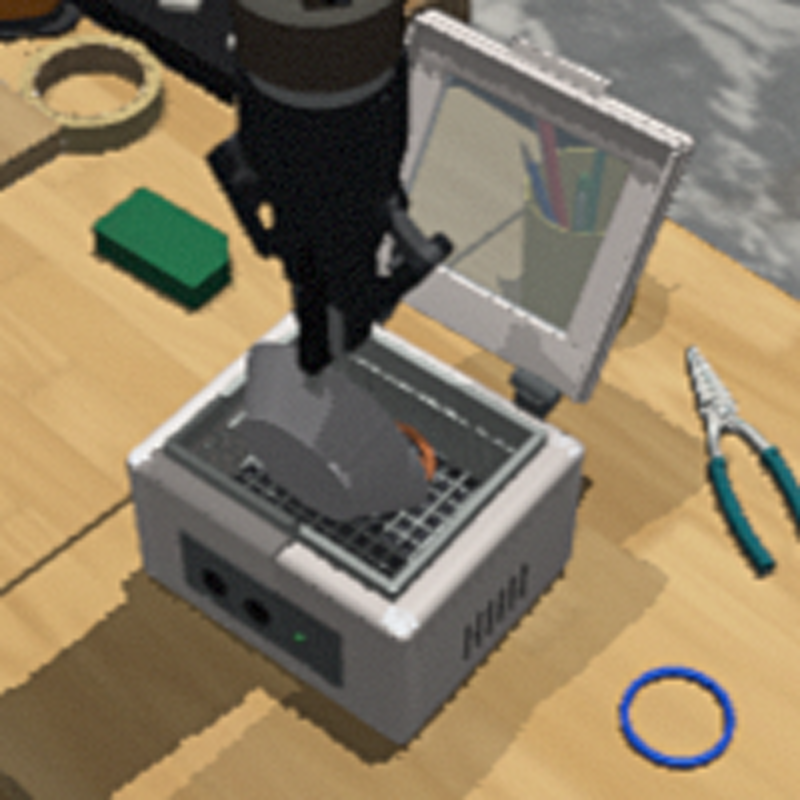

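View pics/w15c.png

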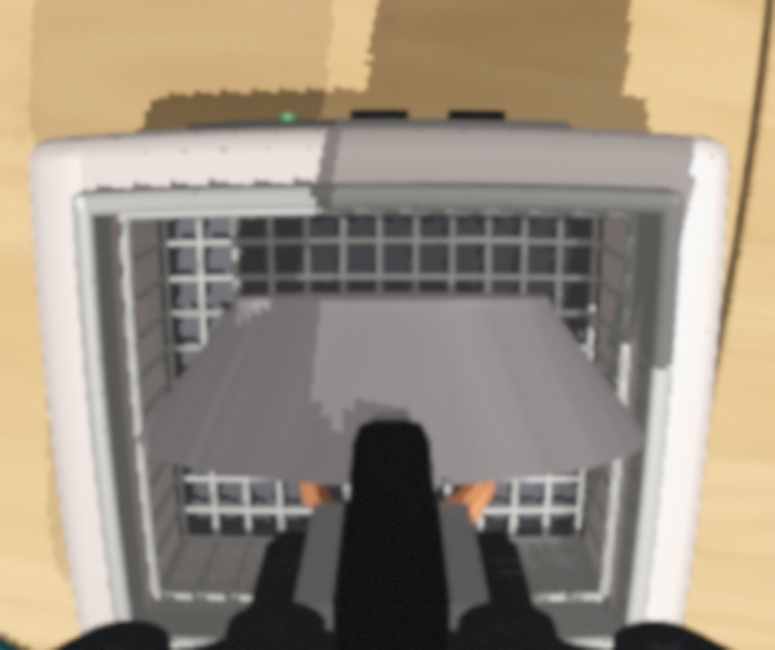

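View pics/t15c.png

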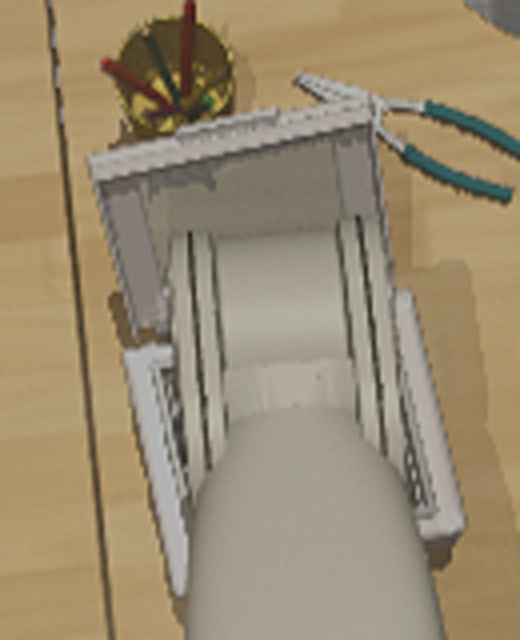

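step_arm:
  series:
    - {"x": 0, "y": 0, "z": 0.4, "twist": 0, "jaw": 0.5}
    - {"x": -0.2, "y": 0, "z": 0.8, "twist": 0, "jaw": 0.5}
    - {"x": -0.4, "y": -0.1, "z": 1.2, "twist": 0, "jaw": 0.5}
    - {"x": -0.5, "y": -0.1, "z": 1.6, "twist": 0, "jaw": 0.5}
    - {"x": -0.5, "y": -0.1, "z": 2, "twist": 0, "jaw": 0.5}
    - {"x": -0.5, "y": -0.1, "z": 2, "twist": 0, "jaw": 0.5}

```text
clock: 13.82
eef_pos: [0.4455, 0.0291, 0.2238]
tool_rot: [0.55, -0.446, -0.542, -0.452]
ft_force: [0.2, 0.3, -1.3]
grip_width: 0.0121
```

```bash
python3 -c "
from h import *
look('16');cap('wrist','w16');crop('w16',170,480,90,350,2.5)"
```

```text
(array([-15. ,   4. , 223.8]), np.float64(101.15))
{'clock': 13.817, 'joint_pos': [0.066, 0.126, -0.156, 1.273, -0.001, -0.129], 'eef_pos': [0.445, 0.029, 0.224], 'tool_rot': [0.55, -0.446, -0.542, -0.452], 'ft_force': [0.207, 0.324, -1.332], 'ft_torque': [0.036, -0.086, -0.016], 'grip_width': 0.012}
```

View pics/s16c.png

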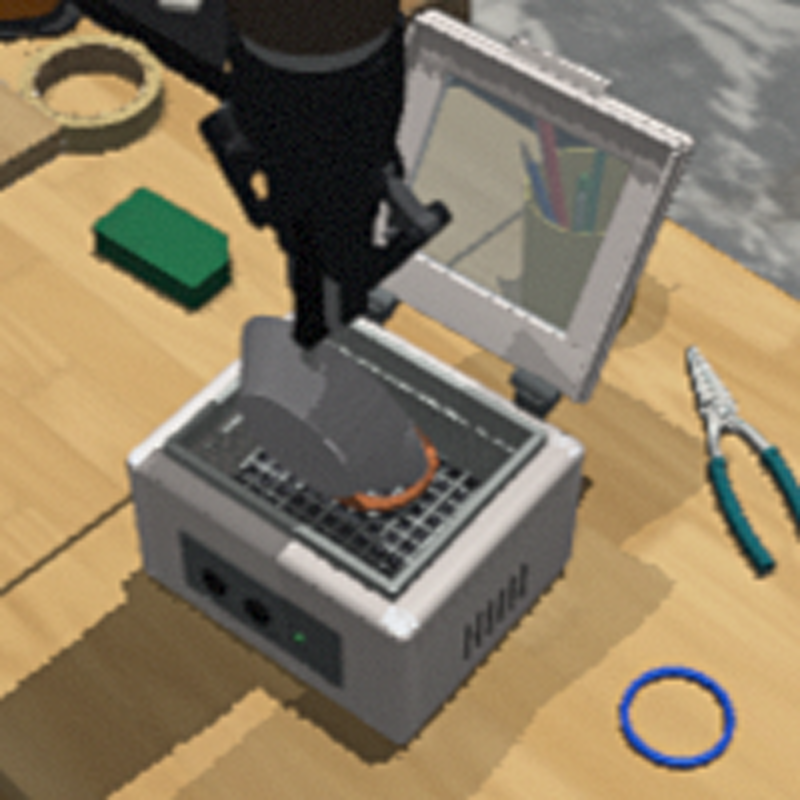

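View pics/w16c.png

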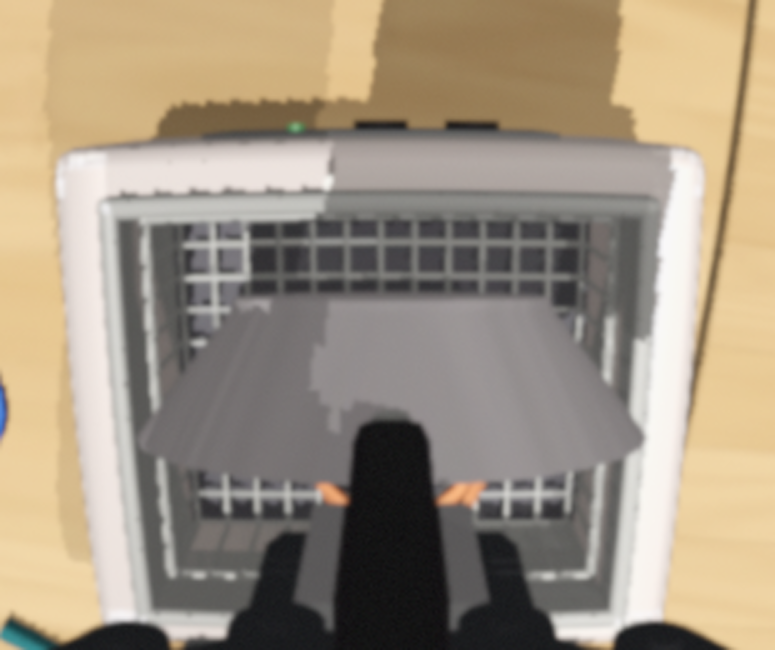

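step_arm:
  series:
    - {"x": 0, "y": 0, "z": 0.6, "twist": 0, "jaw": 0.5}
    - {"x": 0, "y": 0, "z": 1.2, "twist": 0, "jaw": 0.5}
    - {"x": 0, "y": 0, "z": 2, "twist": 0, "jaw": 0.5}
    - {"x": 0, "y": 0, "z": 3, "twist": 0, "jaw": 0.5}
    - {"x": 0, "y": 0, "z": 4, "twist": 0, "jaw": 0.5}
    - {"x": 0, "y": 0, "z": 5, "twist": 0, "jaw": 0.5}

```text
clock: 14.42
eef_pos: [0.4453, 0.029, 0.2742]
tool_rot: [0.55, -0.446, -0.542, -0.452]
ft_force: [0.3, -1.1, -1.1]
grip_width: 0.0123
```

```bash
python3 -c "
from h import *
look('17');cap('wrist','w17');crop('w17',170,480,90,350,2.5)"
```

```text
(array([-15.2,   4.1, 274.2]), np.float64(101.15))
{'clock': 14.417, 'joint_pos': [0.066, 0.106, -0.048, 1.402, -0.001, -0.129], 'eef_pos': [0.445, 0.029, 0.274], 'tool_rot': [0.55, -0.446, -0.542, -0.452], 'ft_force': [0.281, -1.079, -1.086], 'ft_torque': [0.027, -0.028, -0.018], 'grip_width': 0.012}
```

View pics/s17c.png

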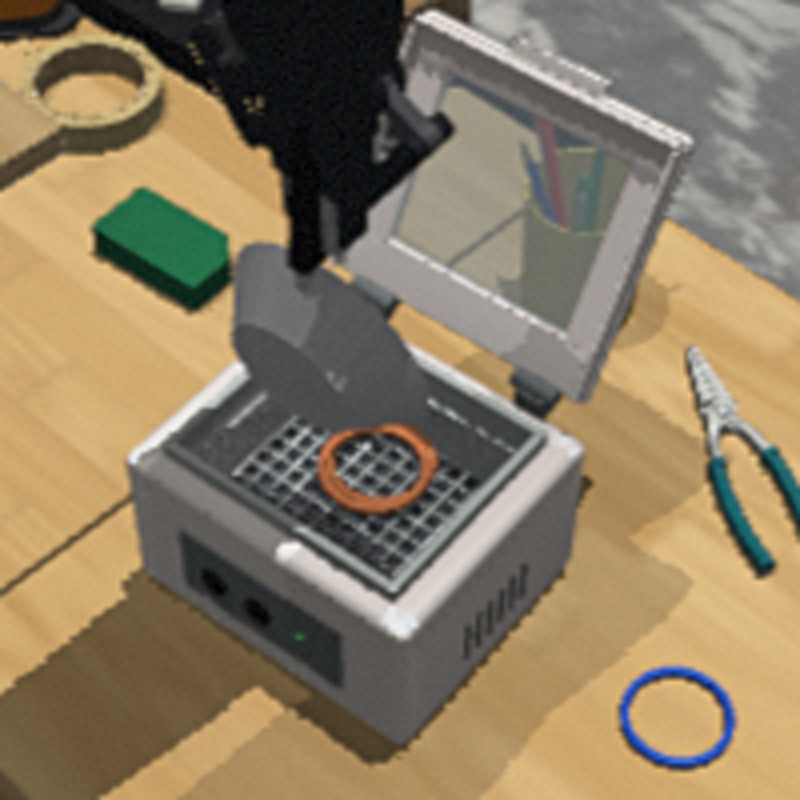

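View pics/w17c.png

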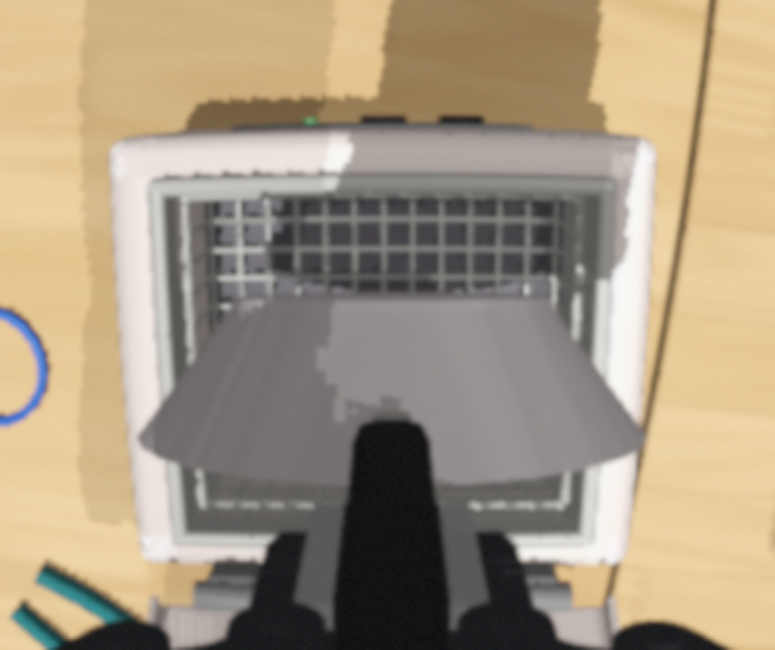

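step_arm:
  series:
    - {"x": 0, "y": -1.5, "z": 1, "twist": 0, "jaw": 0.5}
    - {"x": 0, "y": -5, "z": 1, "twist": 0, "jaw": 0.5}
    - {"x": 0, "y": -8.5, "z": 1, "twist": 0, "jaw": 0.5}
    - {"x": 0, "y": -12, "z": 1, "twist": -1.5, "jaw": 0.5}
    - {"x": 0.5, "y": -15.5, "z": 1, "twist": -3, "jaw": 0.5}
    - {"x": 2, "y": -19, "z": 1, "twist": -5, "jaw": 0.5}
    - {"x": 4, "y": -22.5, "z": 1, "twist": -7, "jaw": 0.5}
    - {"x": 6, "y": -26, "z": 1, "twist": -9, "jaw": 0.5}
    - {"x": 8, "y": -29.5, "z": 1, "twist": -11, "jaw": 0.5}
    - {"x": 10, "y": -32.5, "z": 0, "twist": -13.5, "jaw": 0.5}

```text
clock: 15.35
eef_pos: [0.5476, -0.2989, 0.2767]
tool_rot: [-0.496, 0.507, 0.482, 0.515]
ft_force: [1.3, -0.2, -0.6]
grip_width: 0.0117
```

```bash
python3 - <<'E'
from h import *
st();print(jy()); cap('scene','s18');cap('wrist','w18')
z=np.load('pics/s18.npz');crop('s18',380,580,180,380,4)
E
```

```text
{'clock': 15.35, 'joint_pos': [-0.502, 0.471, 0.453, 1.532, 0.005, -0.458], 'eef_pos': [0.548, -0.299, 0.277], 'tool_rot': [-0.496, 0.507, 0.482, 0.515], 'ft_force': [1.349, -0.245, -0.634], 'ft_torque': [-0.058, -0.134, 0.02], 'grip_width': 0.012}
87.46507345548201
```

View pics/s18.png

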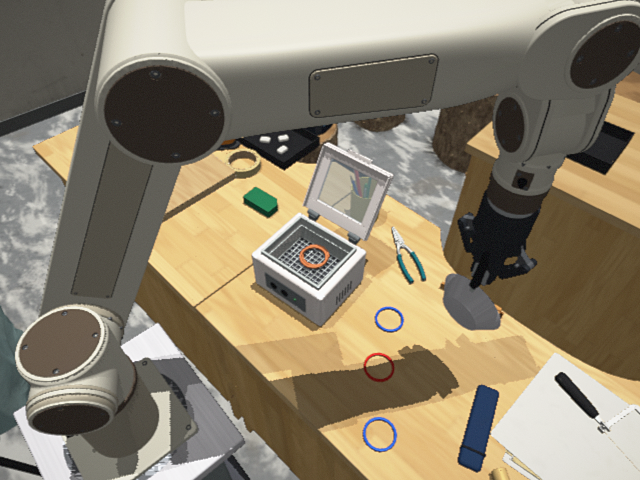

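```bash
python3 - <<'E'
from h import *
z=np.load('pics/s18.npz');W=pts('scene',z['d']);hsv=cv2.cvtColor(z['im'],cv2.COLOR_RGB2HSV)
P=W[270:335,440:505].reshape(-1,3);P=P[(P[:,2]>.08)&(P[:,2]<.27)&(P[:,0]<.65)&(P[:,0]>.45)]
for a in np.arange(.1,.27,.015):
    q=P[(P[:,2]>=a)&(P[:,2]<a+.015)]
    if len(q): print(round(a,3),len(q),np.round(q.min(0)*1000),np.round(q.max(0)*1000))
E
```

```text
0.16 23 [ 523. -315.  167.] [ 525. -281.  175.]
0.175 119 [ 518. -331.  175.] [ 524. -268.  190.]
0.19 210 [ 516. -358.  190.] [ 549. -261.  205.]
0.205 298 [ 513. -358.  205.] [ 550. -240.  220.]
0.22 418 [ 511. -358.  220.] [ 549. -241.  235.]
0.235 609 [ 510. -351.  235.] [ 545. -247.  250.]
0.25 487 [ 518. -341.  250.] [ 543. -257.  265.]
0.265 35 [ 529. -322.  265.] [ 540. -277.  269.]
```

step_arm:
  series:
    - {"x": 1.5, "y": 0, "z": -2, "twist": 0, "jaw": 0.5}
    - {"x": 3, "y": 0, "z": -5, "twist": 0, "jaw": 0.5}
    - {"x": 4.5, "y": 0, "z": -8, "twist": 0, "jaw": 0.5}
    - {"x": 5.4, "y": 0, "z": -11, "twist": 0, "jaw": 0.5}
    - {"x": 5.4, "y": 0, "z": -13, "twist": 0, "jaw": 0.5}
    - {"x": 5.4, "y": 0, "z": -14.4, "twist": 0, "jaw": 0.5}
    - {"x": 5.4, "y": 0, "z": -14.4, "twist": 0, "jaw": 0.5}

```text
clock: 16.03
eef_pos: [0.6021, -0.2994, 0.1259]
tool_rot: [-0.493, 0.508, 0.485, 0.514]
ft_force: [1.7, 0.3, 3.0]
grip_width: 0.0123
```

```bash
python3 - <<'E'
from h import *
st();print(jy()); cap('scene','s19')
z=np.load('pics/s19.npz');crop('s19',400,560,240,400,4)
E
```

```text
{'clock': 16.033, 'joint_pos': [-0.463, 0.63, 0.329, 1.256, 0.004, -0.419], 'eef_pos': [0.602, -0.299, 0.126], 'tool_rot': [-0.493, 0.508, 0.485, 0.514], 'ft_force': [1.728, 0.258, 3.043], 'ft_torque': [0.122, -0.378, 0.026], 'grip_width': 0.012}
87.43624371608627
```

View pics/s19c.png

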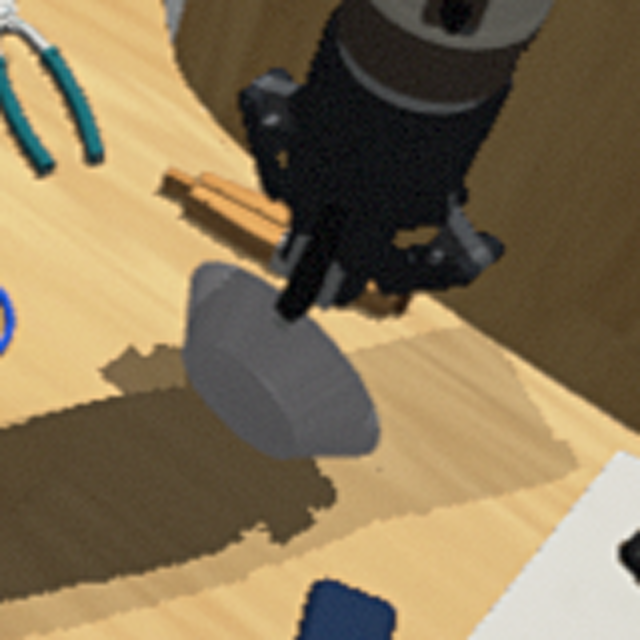

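step_arm:
  series:
    - {"x": -0.9, "y": 0, "z": -0.3, "twist": 0, "jaw": 1.15}
    - {"x": -1.8, "y": 0, "z": -0.6, "twist": 0, "jaw": 1.15}
    - {"x": -2.6, "y": 0.1, "z": -0.8, "twist": 0, "jaw": 1.15}
    - {"x": -3.4, "y": 0.1, "z": -1.2, "twist": 0, "jaw": 1.15}
    - {"x": -4.2, "y": 0.2, "z": -1.6, "twist": 0, "jaw": 1.15}
    - {"x": -5, "y": 0.2, "z": -2, "twist": 0, "jaw": 1.15}

```text
clock: 16.58
eef_pos: [0.5552, -0.2979, 0.1129]
tool_rot: [-0.497, 0.506, 0.481, 0.516]
ft_force: [-5.9, 3.3, 22.5]
grip_width: 0.0126
```

```bash
python3 - <<'E'
from h import *
st();print(jy()); cap('scene','s20')
z=np.load('pics/s20.npz');crop('s20',400,560,240,400,4)
E
```

```text
{'clock': 16.583, 'joint_pos': [-0.496, 0.546, 0.147, 1.147, 0.007, -0.452], 'eef_pos': [0.555, -0.298, 0.113], 'tool_rot': [-0.497, 0.506, 0.481, 0.516], 'ft_force': [-5.859, 3.257, 22.456], 'ft_torque': [0.951, 0.318, 0.088], 'grip_width': 0.013}
87.50263420897409
```

View pics/s20c.png

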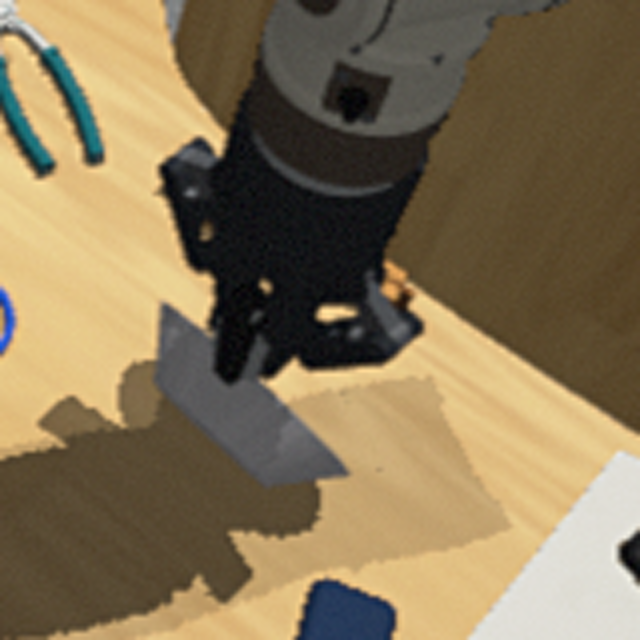

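step_arm:
  series:
    - {"x": -0.7, "y": 0, "z": -0.3, "twist": 0, "jaw": 1.2}
    - {"x": -1.4, "y": 0, "z": -0.7, "twist": 0, "jaw": 1.2}
    - {"x": -2.1, "y": 0.1, "z": -1.1, "twist": 0, "jaw": 1.2}
    - {"x": -2.8, "y": 0.1, "z": -1.5, "twist": 0, "jaw": 1.2}
    - {"x": -3.4, "y": 0.1, "z": -1.9, "twist": 0, "jaw": 1.2}
    - {"x": -4, "y": 0.2, "z": -2.2, "twist": 0, "jaw": 1.2}

```text
clock: 17.13
eef_pos: [0.5148, -0.2965, 0.0949]
tool_rot: [-0.498, 0.505, 0.48, 0.516]
ft_force: [-3.5, 0.9, 18.1]
grip_width: 0.0122
```

```bash
python3 - <<'E'
from h import *
st();print(jy()); cap('scene','s21')
z=np.load('pics/s21.npz');crop('s21',400,560,240,400,4)
E
```

```text
{'clock': 17.133, 'joint_pos': [-0.526, 0.491, 0.004, 1.054, 0.007, -0.482], 'eef_pos': [0.515, -0.297, 0.095], 'tool_rot': [-0.498, 0.505, 0.48, 0.516], 'ft_force': [-3.474, 0.912, 18.142], 'ft_torque': [0.356, 0.208, 0.087], 'grip_width': 0.012}
87.4850132649184
```

View pics/s21c.png

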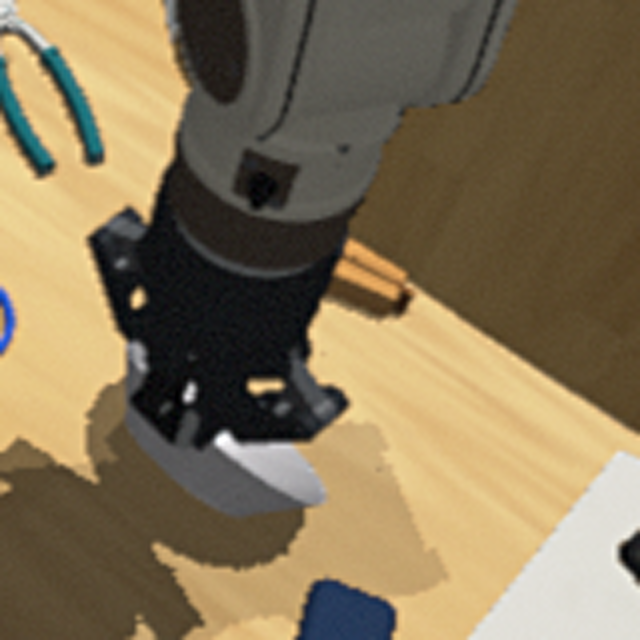

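step_arm:
  series:
    - {"x": -0.7, "y": 0, "z": -0.7, "twist": 0, "jaw": 1.2}
    - {"x": -1.3, "y": 0, "z": -1.4, "twist": 0, "jaw": 1.2}
    - {"x": -1.9, "y": 0.1, "z": -2.1, "twist": 0, "jaw": 1.2}
    - {"x": -2.5, "y": 0.1, "z": -2.8, "twist": 0, "jaw": 1.2}
    - {"x": -3.1, "y": 0.1, "z": -3.5, "twist": 0, "jaw": 1.2}
    - {"x": -3.65, "y": 0.2, "z": -4.3, "twist": 0, "jaw": 1.2}
    - {"x": -4.1, "y": 0.2, "z": -5.1, "twist": 0, "jaw": 1.2}
    - {"x": -4.5, "y": 0.2, "z": -5.8, "twist": 0, "jaw": 1.2}
    - {"x": -4.9, "y": 0.2, "z": -6.6, "twist": 0, "jaw": 1.2}

```text
clock: 17.93
eef_pos: [0.4642, -0.2947, 0.0286]
tool_rot: [-0.498, 0.506, 0.48, 0.516]
ft_force: [-1.9, 0.3, 3.4]
grip_width: 0.012
```

```bash
python3 - <<'E'
from h import *
st();print(jy()); cap('scene','s22');cap('wrist','w22');crop('s22',360,560,280,440,4)
cap('top','t22');crop('t22',370,500,160,300,4)
E
```

```text
{'clock': 17.933, 'joint_pos': [-0.57, 0.488, -0.202, 0.852, 0.007, -0.525], 'eef_pos': [0.464, -0.295, 0.029], 'tool_rot': [-0.498, 0.506, 0.48, 0.516], 'ft_force': [-1.868, 0.257, 3.447], 'ft_torque': [-0.184, -0.21, -0.071], 'grip_width': 0.012}
87.45023320516196
```

View pics/s22c.png

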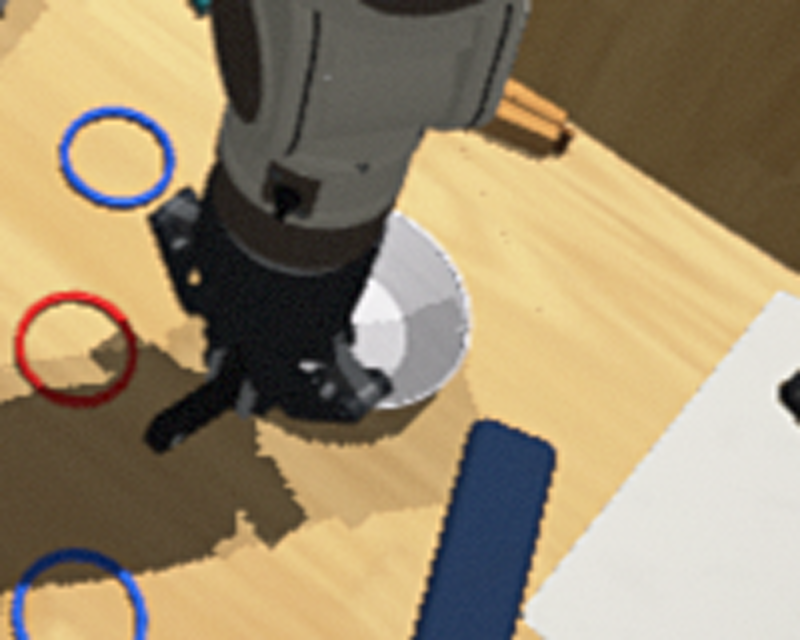

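View pics/t22c.png

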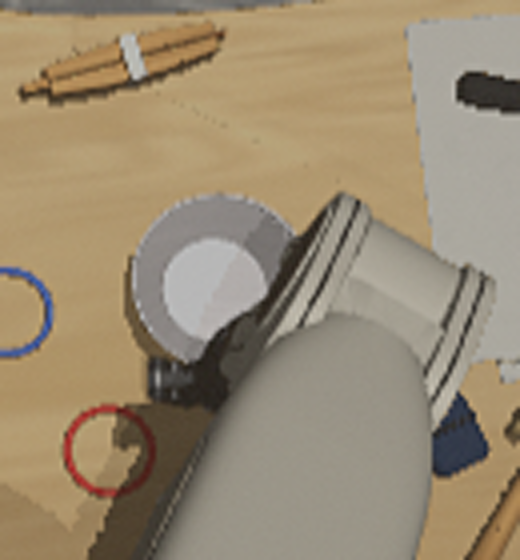

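step_arm:
  series:
    - {"x": 0, "y": 0, "z": -0.3, "twist": 0, "jaw": 1.27}
    - {"x": 0, "y": 0, "z": -0.5, "twist": 0, "jaw": 1.3}
    - {"x": 0, "y": 0, "z": -0.5, "twist": 0, "jaw": 1.6}
    - {"x": 0, "y": 0, "z": -0.5, "twist": 0, "jaw": 2.5}
    - {"x": 0, "y": 0, "z": -0.5, "twist": 0, "jaw": 4}
    - {"x": 0, "y": 0, "z": 1, "twist": 0, "jaw": 5}
    - {"x": 0, "y": 0, "z": 4, "twist": 0, "jaw": 5}
    - {"x": 0, "y": 0, "z": 8, "twist": 0, "jaw": 5}
    - {"x": 0, "y": 0, "z": 12, "twist": 0, "jaw": 5}
    - {"x": -1, "y": 3, "z": 16, "twist": 0, "jaw": 4}

```text
clock: 18.92
eef_pos: [0.4574, -0.2727, 0.1833]
tool_rot: [-0.498, 0.507, 0.478, 0.516]
ft_force: [1.5, 0.2, 1.1]
grip_width: 0.0406
```

step_arm:
  series:
    - {"x": -1, "y": 3.5, "z": 3, "twist": 2, "jaw": 0}
    - {"x": -2, "y": 7, "z": 6, "twist": 4, "jaw": 0}
    - {"x": -3, "y": 10.5, "z": 9, "twist": 6, "jaw": 0}
    - {"x": -3, "y": 14, "z": 12, "twist": 8, "jaw": 0}

```text
clock: 19.25
eef_pos: [0.427, -0.1467, 0.2918]
tool_rot: [0.533, -0.471, -0.513, -0.482]
ft_force: [1.0, 0.3, -0.2]
grip_width: 0.0002
```

```bash
python3 - <<'E'
from h import *
st();print(cf()); cap('scene','s23');cap('top','t23')
z=np.load('pics/t23.npz');im=z['im'];hsv=cv2.cvtColor(im,cv2.COLOR_RGB2HSV)
m=np.zeros((480,640),np.uint8);a=(hsv[...,1]<70)&(hsv[...,2]>90);m[190:262,385:460]=a[190:262,385:460]
c=max(cv2.findContours(m,cv2.RETR_EXTERNAL,cv2.CHAIN_APPROX_NONE)[0],key=cv2.contourArea)[:,0]
print(c.min(0),c.max(0));e=cv2.fitEllipse(c);print(e,ray('top',e[0],.032)*1000)
W=pts('top',z['d']);u,v=map(int,e[0])
for k in(-7,-3,0,3,7):print(np.round(np.median(W[v+k-1:v+k+2,u-3:u+4].reshape(-1,3),0)*1000,1), np.round(np.median(W[v-3:v+4,u+k-1:u+k+2].reshape(-1,3),0)*1000,1))
E
```

```text
{'clock': 19.25, 'joint_pos': [-0.333, 0.099, -0.011, 1.429, 0.003, -0.426], 'eef_pos': [0.427, -0.147, 0.292], 'tool_rot': [0.533, -0.471, -0.513, -0.482], 'ft_force': [1.05, 0.278, -0.229], 'ft_torque': [0.074, 0.027, 0.026], 'grip_width': 0.0}
(array([ -67.2, -164.7,  291.8]), np.float64(95.31))
[385 204] [447 261]
((414.4696044921875, 235.03843688964844), (60.632286071777344, 66.35596466064453), 75.72759246826172) [[ 527.80151259 -268.81554089   32.        ]]
[ 424.8 -139.   743.8] [ 414.5 -127.8  744.8]
[ 418.5 -138.5  745.4] [ 414.  -133.4  745. ]
[ 414.  -137.7  745.3] [ 414.  -137.7  745.4]
[ 409.7 -137.7  744.8] [ 414.1 -142.3  744.2]
[ 403.9 -137.3  743.1] [ 413.9 -148.3  744.7]
```

View pics/s23.png

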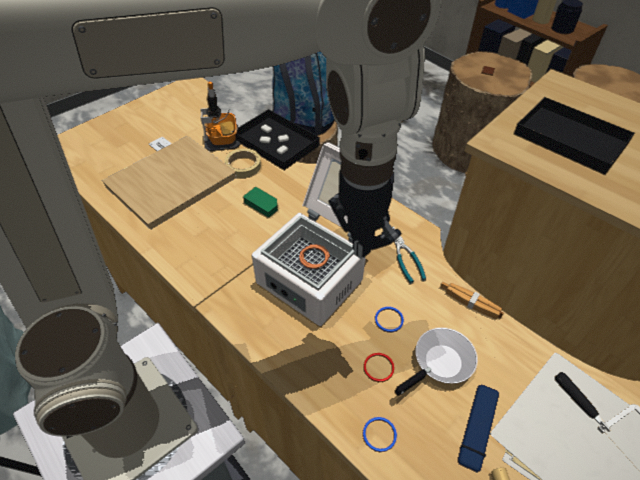

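View pics/t23.png

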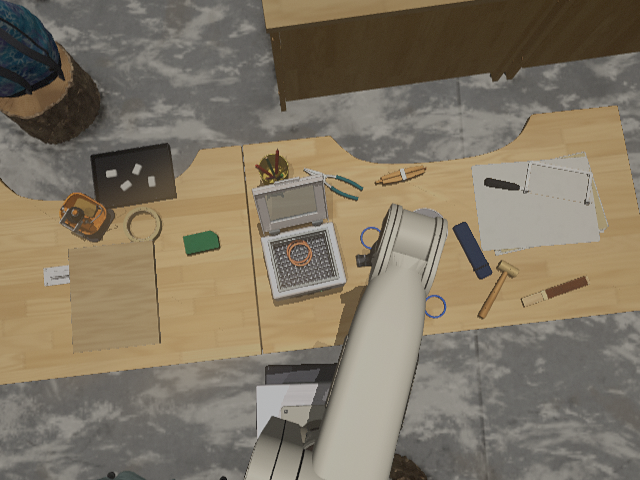

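step_arm:
  series:
    - {"x": 2.5, "y": 2, "z": 1, "twist": 1, "jaw": 0}
    - {"x": 5, "y": 4.5, "z": 2.3, "twist": 2, "jaw": 0}
    - {"x": 7.5, "y": 7, "z": 2.5, "twist": 3, "jaw": 0}
    - {"x": 10, "y": 9.5, "z": 2.5, "twist": 4, "jaw": 0}
    - {"x": 12.5, "y": 12, "z": 2.5, "twist": 5, "jaw": 0}
    - {"x": 15, "y": 14.5, "z": 2.5, "twist": 5.9, "jaw": 0}
    - {"x": 17.5, "y": 17, "z": 2.5, "twist": 5.9, "jaw": 0}
    - {"x": 19.5, "y": 19.5, "z": 2.5, "twist": 5.9, "jaw": 0}
    - {"x": 21.5, "y": 21.1, "z": 2.5, "twist": 5.9, "jaw": 0}
    - {"x": 21.5, "y": 21.1, "z": 2.5, "twist": 5.9, "jaw": 0}

```text
clock: 20.18
eef_pos: [0.6477, 0.0693, 0.3169]
tool_rot: [0.56, -0.439, -0.537, -0.454]
ft_force: [-1.2, -0.1, -1.4]
grip_width: -0.0003
```

```bash
python3 - <<'E'
from h import *
st();print(cf()); cap('scene','s24')
z=np.load('pics/top0.npz');W=pts('top',z['d']);P=W[160:240,240:340].reshape(-1,3);P=P[(P[:,2]>.13)&(P[:,2]<.3)]
L=np.c_[(P[:,:2]-C)@U,(P[:,:2]-C)@V,P[:,2]]*1000;L=L[(abs(L[:,1])<60)]
for a in range(140,280,15):
    q=L[(L[:,2]>=a)&(L[:,2]<a+15)]
    if len(q):print(a,len(q),np.round(np.median(q,0)),np.round(q.max(0)))
E
```

```text
{'clock': 20.183, 'joint_pos': [0.11, 0.528, 0.648, 1.653, -0.008, -0.095], 'eef_pos': [0.648, 0.069, 0.317], 'tool_rot': [0.56, -0.439, -0.537, -0.454], 'ft_force': [-1.2, -0.113, -1.386], 'ft_torque': [0.004, 0.169, -0.01], 'grip_width': -0.0}
(array([191.2,   4.3, 316.9]), np.float64(101.72))
140 281 [ 99.   0. 149.] [251.  60. 155.]
155 236 [109.   2. 162.] [122.  60. 170.]
170 246 [118.   0. 177.] [127.  60. 185.]
185 245 [127.  -0. 193.] [138.  59. 200.]
200 242 [136.  -2. 208.] [146.  60. 215.]
215 262 [144.   3. 222.] [153.  60. 230.]
230 193 [152.   1. 236.] [156.  60. 245.]
245 303 [161.   0. 257.] [172.  60. 260.]
260 122 [164.  -1. 262.] [171.  58. 270.]
```

View pics/s24.png

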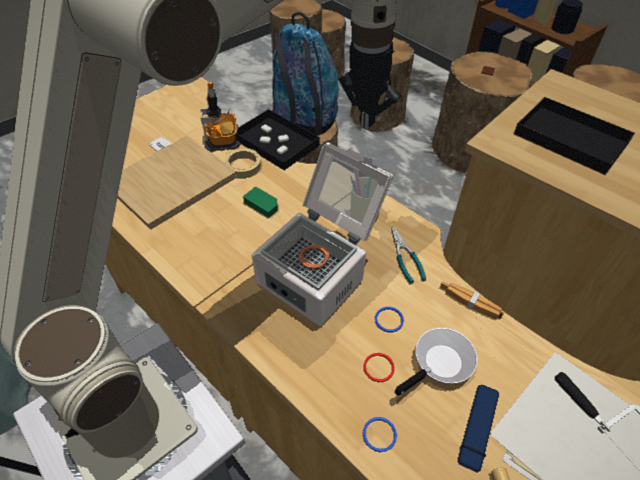

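step_arm:
  series:
    - {"x": 0.6, "y": -0.1, "z": 0, "twist": -0.5, "jaw": 0}
    - {"x": 1.3, "y": -0.1, "z": 0, "twist": -0.5, "jaw": 0}
    - {"x": 1.4, "y": -0.1, "z": -1.5, "twist": -0.5, "jaw": 0}
    - {"x": 1.4, "y": -0.1, "z": -4, "twist": -0.5, "jaw": 0}
    - {"x": 1.4, "y": -0.1, "z": -6.5, "twist": -0.5, "jaw": 0}
    - {"x": 1.4, "y": -0.1, "z": -8, "twist": -0.5, "jaw": 0}
    - {"x": 1.4, "y": -0.1, "z": -8, "twist": -0.5, "jaw": 0}

```text
clock: 20.82
eef_pos: [0.6573, 0.0648, 0.233]
tool_rot: [0.555, -0.445, -0.536, -0.454]
ft_force: [-0.3, 0.4, 0.3]
grip_width: -0.0001
```

```bash
python3 - <<'E'
from h import *
st();print(cf()); cap('scene','s25');crop('s25',280,440,40,240,3)
E
```

```text
{'clock': 20.817, 'joint_pos': [0.103, 0.551, 0.471, 1.463, -0.01, -0.091], 'eef_pos': [0.657, 0.065, 0.233], 'tool_rot': [0.555, -0.445, -0.536, -0.454], 'ft_force': [-0.295, 0.406, 0.322], 'ft_torque': [0.003, 0.065, 0.026], 'grip_width': -0.0}
(array([199.8,  -2. , 233. ]), np.float64(101.05))
```

View pics/s25c.png

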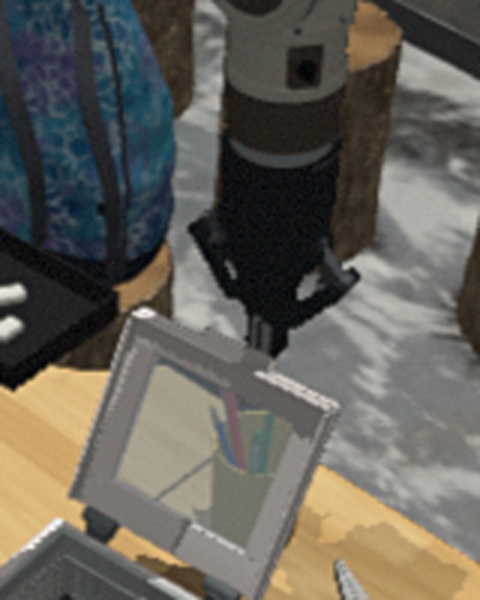

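step_arm:
  series:
    - {"x": -1.2, "y": -0.24, "z": 0, "twist": 0, "jaw": 0}
    - {"x": -2.4, "y": -0.48, "z": 0, "twist": 0, "jaw": 0}
    - {"x": -3.6, "y": -0.71, "z": 0, "twist": 0, "jaw": 0}
    - {"x": -4.8, "y": -0.95, "z": 0, "twist": 0, "jaw": 0}
    - {"x": -6, "y": -1.19, "z": 0, "twist": 0, "jaw": 0}
    - {"x": -7.2, "y": -1.43, "z": 0, "twist": 0, "jaw": 0}
    - {"x": -8.5, "y": -1.68, "z": 0, "twist": 0, "jaw": 0}
    - {"x": -9.8, "y": -1.94, "z": 0, "twist": 0, "jaw": 0}

```text
clock: 21.53
eef_pos: [0.5638, 0.0454, 0.242]
tool_rot: [0.559, -0.44, -0.532, -0.459]
ft_force: [1.4, 0.4, -0.9]
grip_width: -0.0001
```

```bash
python3 - <<'E'
from h import *
st();print(cf()); cap('scene','s26');crop('s26',220,440,40,300,2.3)
E
```

```text
{'clock': 21.533, 'joint_pos': [0.085, 0.331, 0.154, 1.348, -0.009, -0.108], 'eef_pos': [0.564, 0.045, 0.242], 'tool_rot': [0.559, -0.44, -0.532, -0.459], 'ft_force': [1.394, 0.419, -0.941], 'ft_torque': [0.044, -0.214, -0.009], 'grip_width': -0.0}
(array([104.2,  -2.9, 242. ]), np.float64(101.02))
```

View pics/s26c.png

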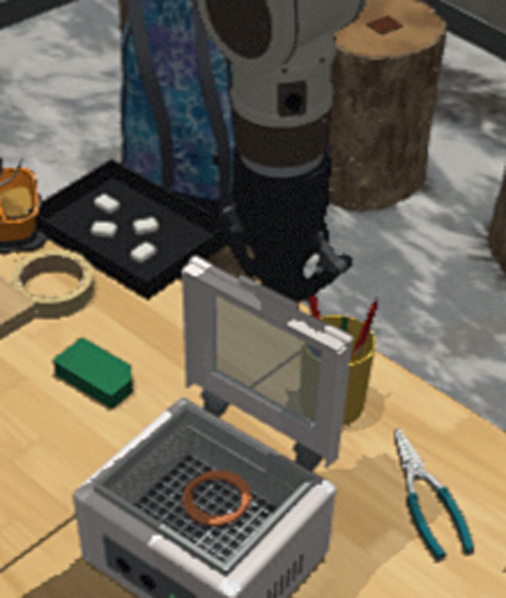

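step_arm:
  series:
    - {"x": -1.2, "y": -0.24, "z": 0, "twist": 0, "jaw": 0}
    - {"x": -2.4, "y": -0.48, "z": 0, "twist": 0, "jaw": 0}
    - {"x": -3.6, "y": -0.71, "z": 0, "twist": 0, "jaw": 0}
    - {"x": -4.8, "y": -0.95, "z": 0, "twist": 0, "jaw": 0}
    - {"x": -6, "y": -1.19, "z": -0.1, "twist": 0, "jaw": 0}
    - {"x": -7, "y": -1.38, "z": -0.3, "twist": 0, "jaw": 0}
    - {"x": -8, "y": -1.58, "z": -0.8, "twist": 0, "jaw": 0}
    - {"x": -9, "y": -1.78, "z": -1.4, "twist": 0, "jaw": 0}
    - {"x": -9.9, "y": -1.96, "z": -2.0, "twist": 0, "jaw": 0}

```text
clock: 22.33
eef_pos: [0.4617, 0.0248, 0.2223]
tool_rot: [0.559, -0.441, -0.532, -0.458]
ft_force: [0.9, -0.4, 1.1]
grip_width: 0.0001
```

```bash
python3 - <<'E'
from h import *
st();print(cf()); cap('scene','s27');crop('s27',220,440,40,300,2.3)
E
```

```text
{'clock': 22.333, 'joint_pos': [0.059, 0.136, -0.149, 1.242, -0.008, -0.133], 'eef_pos': [0.462, 0.025, 0.222], 'tool_rot': [0.559, -0.441, -0.532, -0.458], 'ft_force': [0.922, -0.352, 1.078], 'ft_torque': [0.033, -0.186, 0.016], 'grip_width': 0.0}
(array([ 1.000e-01, -3.300e+00,  2.223e+02]), np.float64(100.97))
```

View pics/s27c.png

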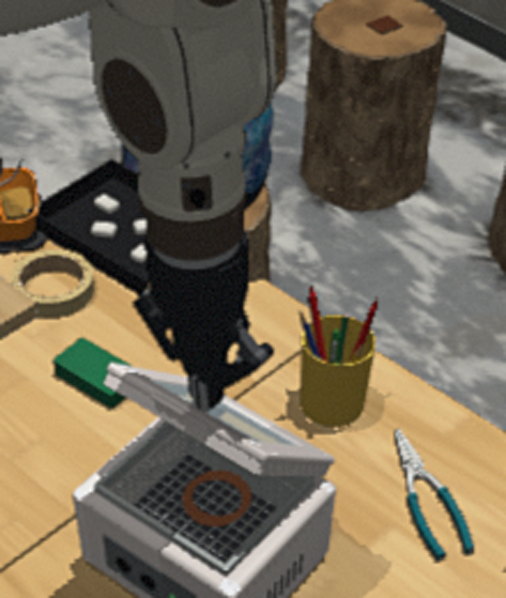

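step_arm:
  series:
    - {"x": -0.8, "y": -0.15, "z": -0.8, "twist": 0, "jaw": 0}
    - {"x": -1.6, "y": -0.3, "z": -1.6, "twist": 0, "jaw": 0}
    - {"x": -2.35, "y": -0.46, "z": -2.5, "twist": 0, "jaw": 0}
    - {"x": -3, "y": -0.58, "z": -3.6, "twist": 0, "jaw": 0}
    - {"x": -3.5, "y": -0.68, "z": -4.8, "twist": 0, "jaw": 0}
    - {"x": -3.8, "y": -0.74, "z": -5.9, "twist": 0, "jaw": 0}
    - {"x": -4.1, "y": -0.8, "z": -7, "twist": 0, "jaw": 0}
    - {"x": -4.3, "y": -0.84, "z": -8, "twist": 0, "jaw": 0}
    - {"x": -4.3, "y": -0.84, "z": -8.7, "twist": 0, "jaw": 0}
    - {"x": -4.3, "y": -0.84, "z": -9.1, "twist": 0, "jaw": 0}

```text
clock: 23.22
eef_pos: [0.4167, 0.0158, 0.1313]
tool_rot: [0.558, -0.443, -0.533, -0.457]
ft_force: [-14.5, -0.2, 44.2]
grip_width: 0.0004
```

```bash
python3 - <<'E'
from h import *
st();print(cf())
E
```

```text
{'clock': 23.217, 'joint_pos': [0.044, 0.124, -0.416, 0.991, -0.009, -0.147], 'eef_pos': [0.417, 0.016, 0.131], 'tool_rot': [0.558, -0.443, -0.533, -0.457], 'ft_force': [-14.513, -0.226, 44.158], 'ft_torque': [-0.245, 3.149, -0.007], 'grip_width': 0.0}
(array([-45.8,  -3.4, 131.3]), np.float64(100.93))
```

step_arm:
  series:
    - {"x": 0, "y": 0, "z": 1, "twist": 0, "jaw": 0}
    - {"x": 0, "y": 0, "z": 4, "twist": 0, "jaw": 0}
    - {"x": -1, "y": 0, "z": 8, "twist": 0, "jaw": 0}
    - {"x": -3, "y": 3, "z": 12, "twist": 0, "jaw": 0}
    - {"x": -5, "y": 7, "z": 14, "twist": 0, "jaw": 0}
    - {"x": -7, "y": 11, "z": 14, "twist": 0, "jaw": 0}
    - {"x": -9, "y": 15, "z": 14, "twist": 0, "jaw": 0}
    - {"x": -11, "y": 19, "z": 14, "twist": 0, "jaw": 0}
    - {"x": -12, "y": 23, "z": 14, "twist": 0, "jaw": 0}
    - {"x": -12, "y": 23, "z": 14, "twist": 0, "jaw": 0}

```text
clock: 24.05
eef_pos: [0.2957, 0.249, 0.2727]
tool_rot: [0.558, -0.441, -0.534, -0.458]
ft_force: [1.8, -0.7, -0.4]
grip_width: -0.0002
```

```bash
python3 - <<'E'
from h import *
st(); cap('scene','s28');cap('top','t28')
z=np.load('pics/t28.npz');im=z['im'];hsv=cv2.cvtColor(im,cv2.COLOR_RGB2HSV);W=pts('top',z['d'])
m=np.zeros((480,640),np.uint8);a=(hsv[...,1]<70)&(hsv[...,2]>90);m[195:262,390:453]=a[195:262,390:453]
c=max(cv2.findContours(m,cv2.RETR_EXTERNAL,cv2.CHAIN_APPROX_NONE)[0],key=cv2.contourArea)[:,0]
print(c.min(0),c.max(0));e=cv2.fitEllipse(c);print(e,ray('top',e[0],.032)*1000)
u,v=map(int,e[0])
for k in(-9,-5,0,5,9):print(np.round(np.median(W[v+k-1:v+k+2,u-3:u+4].reshape(-1,3),0)*1000,1), np.round(np.median(W[v-3:v+4,u+k-1:u+k+2].reshape(-1,3),0)*1000,1))
P=W[200:320,240:360].reshape(-1,3);L=np.c_[(P[:,:2]-C)@U,(P[:,:2]-C)@V,P[:,2]]*1000
for X in range(-80,90,20):
    q=L[(abs(L[:,0]-X)<8)&(abs(L[:,1])<80)&(L[:,2]>115)]; print(X,len(q),np.round(np.percentile(q[:,2],[10,50,90]),1) if len(q) else '')
E
```

```text
{'clock': 24.05, 'joint_pos': [0.724, -0.026, -0.191, 1.376, -0.031, 0.53], 'eef_pos': [0.296, 0.249, 0.273], 'tool_rot': [0.558, -0.441, -0.534, -0.458], 'ft_force': [1.759, -0.664, -0.403], 'ft_torque': [-0.032, -0.049, -0.001], 'grip_width': -0.0}
[403 207] [447 252]
((424.9001159667969, 229.90463256835938), (43.797149658203125, 45.21695327758789), 133.37965393066406) [[ 540.8487228  -297.28040738   32.        ]]
[ 573.3 -302.6    1.6] [nan nan nan]
[ 562.4 -301.3    4.9] [nan nan nan]
[nan nan nan] [ 547.6 -300.6    3.6]
[ 534.2 -299.1    2.5] [ 546.8 -314.     4. ]
[ 523.9 -299.3    3.4] [ 547.7 -325.     3.4]
-80 101 [121.9 128.4 132.4]
-60 425 [127.9 132.1 136.8]
-40 422 [126.1 130.7 134.7]
-20 418 [126.3 130.9 135.2]
0 423 [126.  130.6 135.3]
20 413 [126.4 130.9 135.2]
40 409 [126.5 130.9 135.9]
60 406 [128.1 131.9 136.2]
80 271 [126.2 130.9 135.3]
```

View pics/s28.png

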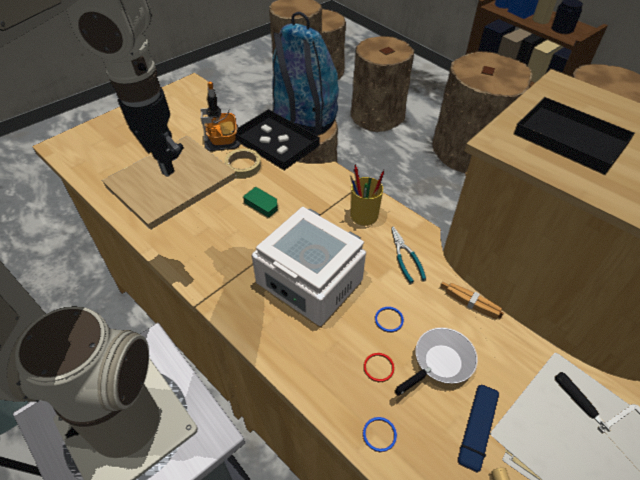

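View pics/t28.png

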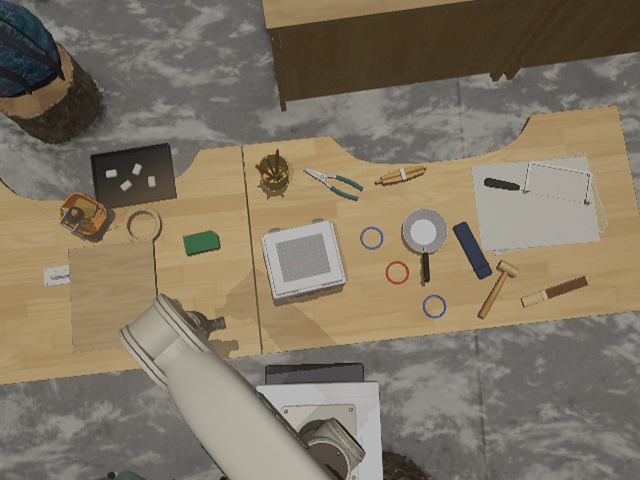

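```bash
python3 -c "
from h import *
print(bot.job_done())"
```

```text
the job is handed in; nothing more can be done
None
```

I tipped both bangles into the basket, put the empty pan back upright, shut the lid and handed the job in at about 24 s of the 72 s. No verdict was reported.

**What I did:**
- The arm could not tilt its tool, so I pivoted the pan in the jaws. I raised the handle with a loose grip until the pan was tipped about 34°.
- I tightened the grip and carried it over the cleaner. The front lip then measured about z = 100 mm, 20 mm below the rim, with the bangles still in the pan.
- I pushed the lip against the far tank wall, low down, until the pan reached about 80–85°. I then drew it back, and the bangles slid onto the basket floor.
- I rolled the pan flat on the bench, let go, and closed the lid from behind with the closed fingers.

**Last checks:**
- **Lid:** its upper face reads about 131 mm across its depth, against 132 mm for fully shut.
- **Pan:** it is flat, upright and empty, about 38 mm from where it started. I placed it nearer the robot on purpose, for reach and to clear the blue case; the limit is 80 mm.
- **Other objects:** by eye in the last pictures, the wax block, pen pot, pliers and ring clamp have not moved, and the arm is clear of everything.

**Less certain:**
- **Bangles:** I last saw them stacked in the basket as the lid was coming down. They could not be made out through the window once it was shut.
- **Force on the lid:** the wrist read 44 N as the fingertips pressed the lid home. That is under the 120 N wrist limit, but above the 40 N that applies to the arm and gripper body. As far as I could tell, only the fingers were touching.

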